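# Draw a booth shutter down onto its seal with a hook pole

### The arm

A 6-joint arm with a two-finger parallel gripper is mounted at the origin on the work surface; the furniture and walls round the work are solid. World frame = base frame: x ahead of the robot, y to its left, z up, the work surface at z = 0. Lengths are in m, angles in rad, forces in N, time in s.
With the tool pointing down it reaches from about 0.25 to 0.775 m from the base axis. Payload 4 kg.
Tool frame: the origin (TCP) lies at the very end of the fingers, on their centre line; the grasp point (between the pads) lies 19 mm behind it; z points along the fingers, x is the direction in which the jaws open and shut, and the axes are right-handed (so a half turn about z gives the same grasp; the last joint's range is limited). The gripper opens to 94 mm and grips with 3 to 60 N. Pads are 16 mm wide; open, the fingers measure 119 mm over their backs; the gripper's body (75 mm by 177 mm) begins 78 mm behind the grasp point.
Start: joints at [1.143, 0.087, 1.371, -0, 1.684, -0.103], TCP at [0.176, 0.521, 0.169] pointing down, gripper open.
Joint ranges: [-3.1, 3.1], [-0.76, 2.03], [0.27, 2.55], [-1.08, 4.22], [0.17, 2.65], [-2.57, 2.57]. Speed limits (rad/s): [2.79, 2.79, 3.14, 3.14, 3.14, 3.14].

### API

Orientations are given as a rotation vector (axis times angle).
In Python, from cell import ctrl gives the robot as it stands.
- The arm moves only by the tool apply_moves, never from a script. Its argument "moves" is a list of rows, each a list of 7 numbers: the shift along the tool's x, y, z in units of 50 mm (1.0 is 50 mm), then the turn, a rotation vector about the tool's x, y, z in degrees, then the closure in counts, from 0 (fully open) to 255 (shut). A call has 1 to 5 rows; each row is the pose to reach, as a shift and turn from the pose commanded when the call began, along the tool's axes at that moment; what a row does not reach only later rows make up. A row lasts 1/10 s, in which the tool goes at most 50 mm and 8.59 degrees, less where a joint would pass 70% of its speed; a pose out of reach is approached as far as the arm can. A call with a gripper value outside its range is refused whole. The fingers move at their own pace and stop on an object; "grip_force" is the grip in N (left out, the last holds). Time passes only in rows, so rows that repeat a pose let the fingers close. It gives the time, the measured TCP pose, the force and the opening at its end, in the units of the state.
- ctrl.get_state(): the state, without advancing time (a new reading comes with each control period).
- ctrl.camera(name): name is "scene" or "top" or "wrist"; returns a dict with "frame" (400x640x3 uint8, red, green, blue), "camera_matrix" (3x3 intrinsics, pixels), "view" (4x4, takes a point from world to camera coordinates). Camera axes: x right, y up, looking along -z (the intrinsics and any distortion apply to the point x, -y, -z); pixel columns grow to the right and rows downward; lengths in m; the calibration is good to about 2 mm. The wrist camera is an equidistant fisheye: a pixel r from the principal point sees the ray r / f radians off the axis. A picture is of the moment at which its call begins. There is no depth.
- ctrl.close_job(): hands the job in, once; it reports no verdict.
The state is a dict: "time": time; "joints": joint angles; "dq": joint speeds; "joint_efforts": joint torques, N m; "tool_pos": TCP position; "tcp_rot": TCP orientation; "force": force on the tool from outside, world axes, zero at the start; "ft_torque": the same for the moment, N m; "finger_gap": opening from 0.0 (shut) to 1.0 (fully open).
Only numpy, scipy, OpenCV 4.12 (cv2) and the standard library are available. Lean on these libraries where they do the work, as an engineer would, in place of code of your own. Each camera call takes 0.05 s, during which the arm holds its last target.

### The job

Take the wooden-handled hook pole out of its cradle, put its hook down into the red ring on the sloping shutter of the blue parts booth and draw the shutter down until it is pressed firmly into the rubber seal at the bottom: the pull should rise to about 15 N, and must never go above 25 N. Then unhook the pole and lay it back in its cradle as it was, leaving the shutter down on the seal. Move the shutter with the pole only, and do not disturb the oil bottle, the bearing or the tape roll.

Things in the scene. Friction and masses are not known exactly. Their poses are not given: they have to be found in the camera images.
- booth: Fixed blue sheet-steel box, 240 deep (x) x 210 wide (y), 120 high at the front (-x) and 207 at the back. Origin: centre of its underside; its x axis runs horizontally from front to back, z up. Its top slopes: it rises at 20 degrees from the horizontal towards its +x. Two steel guide rails run up the slope at both sides, standing 13 above it.
- ring (a point): Centre of the red pull ring on the shutter. The ring lies parallel to the sloping shutter, its centre 36 above the slope's surface and 27 above the shutter's frame, bar 6 thick, clear hole 19 across (11 of play for the 8 thick prong); it is carried by a bracket at its upper (up-slope) side. The axes are the shutter's: x up the slope, y across (as the booth's y), z square to the slope, out of it. The hook's prong goes in along -z.
- shutter (a joint): Travel of the shutter down the slope in m: 0 fully up, growing as it comes down. Shutter 130 long, 182 wide, aluminium frame, clear pane, 0.35 kg. It stands between 0 and 0.02 at the start and stays where it is left; it needs a steady pull of about 4 N. It meets the seal somewhere between 0.094 and 0.110; where is not known beforehand, because the seal's sill is adjustable.
- seal (a joint): How far the black rubber seal at the foot of the slope is squeezed, in m: 0 free, 0.006 squeezed solid. It takes 2.5 N per mm on top of the pull that moves the shutter: the shutter is home when the seal has been squeezed by more than 0.003 for a moment, with the hook still in the ring (a pull of about 11 N), solid at about 19 N. Once let go, the shutter's friction holds it on the seal, 1 to 3 mm squeezed; a push up the slope of some 5 N would lift it off again.
- pole_grip (a point): Centre of the handle of the loose hook pole, 0.16 kg. Handle: light wood, 150 long (x) x 19 wide (y) x 22 high (z), with its centre here. x points to the hook, z is up as it lies in the cradle. A steel rod 8 thick goes on along +x from the handle to 105 from this point and there turns down (-z) into a prong 8 thick, whose end is 41 below the handle's axis. Free to be gripped across its width between the cradle's posts, which leave 98 mm.
- hook_tip (a point): Point in the hook's prong, 11 above its lower end: 105 ahead (+x) of pole_grip and 30 below it (-z).
- cradle_seat (a point): Where pole_grip lies when the pole lies in its cradle: 64 above the bench, 8 below the tops of the flared forks (72 to 79 high). The cradle is fixed, black, with a foot 200 (x) x 60 (y) and two forks 56 before and behind this point, each 14 thick, 24 clear between the tines and flared above; its x axis is the way the pole lies, hook towards +x.
- oil_bottle: Squeeze bottle, tan with a dark lower half, 72 across and 193 high, origin at the centre of its underside. Bystander.
- bearing: Ball bearing 52 across, 15 high, lying flat, origin at the centre of its underside. Bystander.
- tape_roll: Black tape roll 62 across, 19 high, origin at the centre of its underside. Bystander.

How it is judged:
On the way, in this order (a step that is already met when the one before it is completed fails the run):
1. the hook's prong stands in the ring (x of hook_tip in the frame of ring between -0.01 and 0.01 m and y of hook_tip in the frame of ring between -0.01 and 0.01 m and z of hook_tip in the frame of ring between -0.028 and 0.004 m), for 0.1 s.
2. the shutter, pulled by the hook in the ring, squeezes the seal by more than 3 mm (value of joint seal above 0.003 m and value of joint shutter above 0.09 m and distance between hook_tip and ring below 0.03 m and contact force between pole and shutter above 4 N), for 0.2 s.
At the end, for the whole second after the job is handed in: The shutter is down and still bears on the seal (squeezed by more than 0.7 mm); the pole lies at rest in its cradle as at the start, hook ahead and prong down (handle centre within 20 mm of its seat, tilted less than 0.2 rad) (value of joint seal above 0.0007 m and value of joint shutter above 0.09 m and distance between pole_grip and cradle_seat below 0.02 m and angle between pole_grip's own z axis and vertical below 0.2 rad and x of hook_tip in the frame of cradle_seat above 0.09 m and linear speed of pole below 0.02 m/s); the robot touches nothing.
It fails at once if the pole pulls or presses on the shutter with more than 25 N (contact force between pole and shutter above 25 N).
It fails at once if the robot itself pushes the shutter (contact force between any of the fingers, the arm and shutter above 2 N).
It fails at once if the oil bottle, bearing or tape roll is moved by more than 30 mm or the bottle is tipped (distance of any of oil_bottle, bearing, tape_roll from where it was at the start of the episode above 0.03 m or angle between oil_bottle's own z axis and vertical above 0.3 rad).
It also fails if it takes over 72 s, if anything falls off the work surface, if the arm or the gripper's body presses on something with over 40 N, if the wrist force passes 120 N, or if a joint passes its speed limit or range.

## Working session

There is one attempt and no reset: what is moved stays moved. The work goes in short steps, Python scripts to look and compute and a tool call to move; the robot and the scene stay as the last step left them, time stands still between calls to the robot, and variables do not carry over. Pictures are saved under pics/ and viewed, and the job is handed in when it is done.

Besides the shell and the picture viewer there is one more tool, called as a command line: name --pt "numbers of a row" for each row, then --argument value for the rest. apply_moves: Moves the arm, as the interface text tells. Its arguments: {"type":"object","properties":{"moves":{"type":"array"},"grip_force":{"type":"number"}},"required":["moves"]}

```bash
ls; mkdir -p pics
cat > h.py <<'E'
import numpy as np, cv2
from cell import ctrl
from scipy.spatial.transform import Rotation as R
def snap(n,fn=None):
    c=ctrl.camera(n); f=np.asarray(c["frame"])
    if fn: cv2.imwrite("pics/"+fn,f[:,:,::-1])
    return f,np.asarray(c["camera_matrix"]),np.asarray(c["view"])
E
python3 - <<'E'
from h import *
import pickle
print(ctrl.get_state())
d={}
for n in ["scene","top","wrist"]:
    d[n]=snap(n,n+"0.png"); print(n,d[n][1],d[n][2])
pickle.dump(d,open("d0.pkl","wb"))
print(ctrl.camera("top").keys())
E
```

```text
pics
{'time': 0.0, 'joints': array([ 1.14290765e+00,  8.79551502e-02,  1.37221535e+00,  3.57440646e-06,
        1.68362967e+00, -1.03130749e-01]), 'dq': array([-1.36861281e-03,  9.18462664e-05, -5.76293306e-04,  5.69049511e-04,
        3.39281784e-04, -5.22817363e-04]), 'joint_efforts': array([-4.45267924e-04, -3.40190578e+01, -3.02425683e+01,  7.17928517e-02,
        3.31788976e-02, -1.56808410e-04]), 'tool_pos': array([0.17525089, 0.5206698 , 0.16792395]), 'tcp_rot': array([ 2.55046211,  1.83244875, -0.00301113]), 'force': array([0.30671964, 0.17329006, 0.17254367]), 'ft_torque': array([0.00530244, 0.01872949, 0.0202003 ]), 'finger_gap': 1.0006468256761794}
scene [[386.13844374   0.         319.77577479]
 [  0.         386.13844374 186.8343056 ]
 [  0.           0.           1.        ]] [[ 0.51670324 -0.85612726  0.00799194 -0.25515338]
 [ 0.65795614  0.40303813  0.63612419 -0.42650746]
 [-0.54782432 -0.32342908  0.7715453  -0.77142605]
 [ 0.          0.          0.          1.        ]]
top [[407.0040288    0.         322.77532018]
 [  0.         407.0040288  193.6599297 ]
 [  0.           0.           1.        ]] [[-0.02901535 -0.99954061  0.00875671  0.03888254]
 [ 0.99215529 -0.02773307  0.1218965  -0.55181713]
 [-0.12159765  0.01222489  0.99250419 -1.09344218]
 [ 0.          0.          0.          1.        ]]
wrist [[309.70691629   0.         323.74920089]
 [  0.         309.70691629 202.58281043]
 [  0.           0.           1.        ]] [[ 0.31898469  0.94775865 -0.00151658 -0.54756772]
 [-0.91513142  0.30758638 -0.26062444  0.02738653]
 [-0.24654259  0.08452307  0.96543907 -0.3912937 ]
 [ 0.          0.          0.          1.        ]]
dict_keys(['frame', 'camera_matrix', 'view'])
```

View pics/scene0.png

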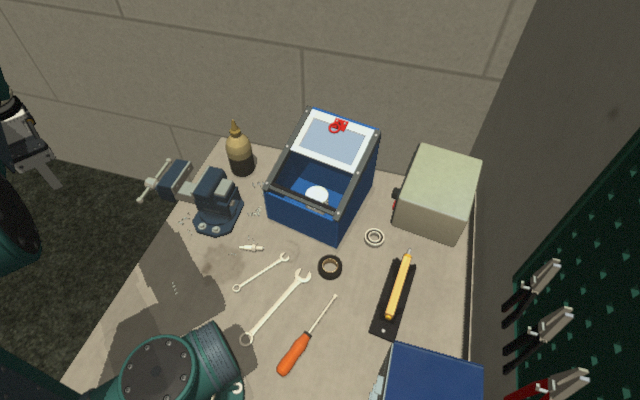

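View pics/top0.png

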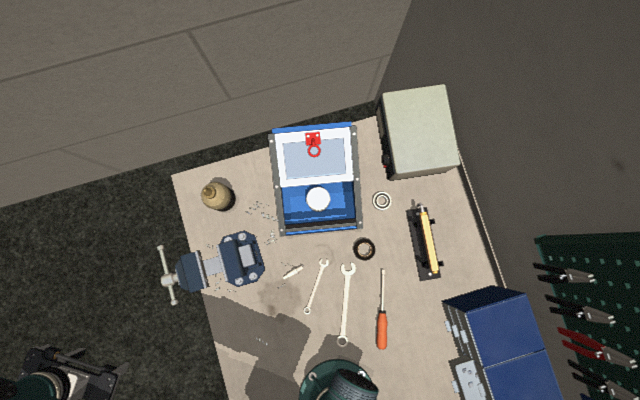

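View pics/wrist0.png

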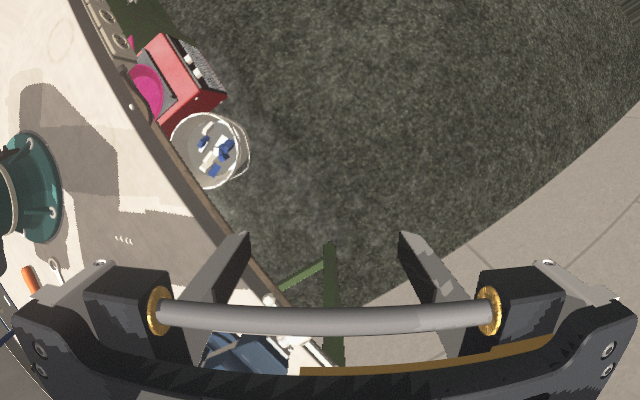

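Scene and top views: the booth is near the middle with its red ring at top (314,147) and scene (339,126). The cradle with the yellow pole is at top (428,240) and scene (398,285), its hook end pointing away from the robot. The bearing, tape roll and bottle are at top (382,201), (364,249) and (216,196). Next I'll zoom in.

Run:
```python
from h import *
import pickle
d=pickle.load(open("d0.pkl","rb"))
def crop(n,x0,y0,w,h,s):
    f=d[n][0][y0:y0+h,x0:x0+w,::-1]; return cv2.resize(f,None,fx=s,fy=s,interpolation=cv2.INTER_CUBIC)
a=crop("top",395,190,60,100,6); b=crop("scene",360,240,66,100,6)
cv2.imwrite("pics/c1.png",np.hstack([a,b]))
a=crop("top",265,115,100,130,4); b=crop("scene",260,100,100,130,4)
cv2.imwrite("pics/c2.png",np.hstack([a,b]))
```

```text
(no output)
```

View pics/c1.png

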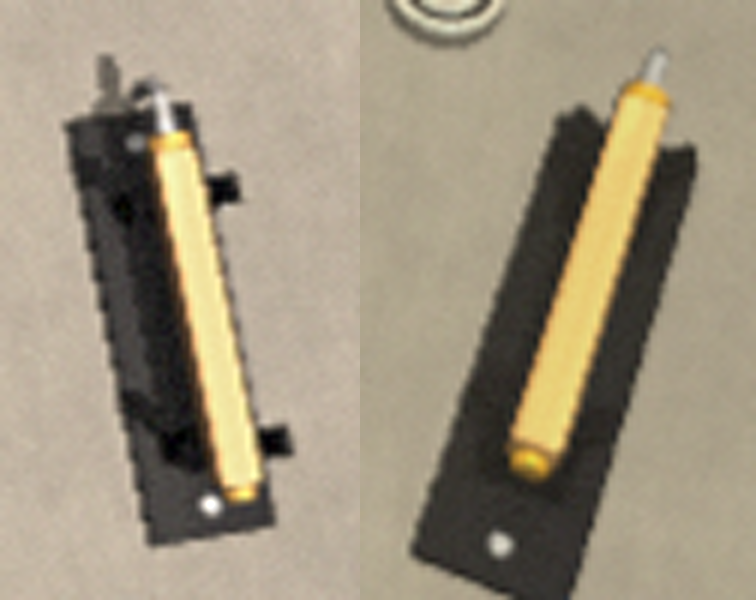

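View pics/c2.png

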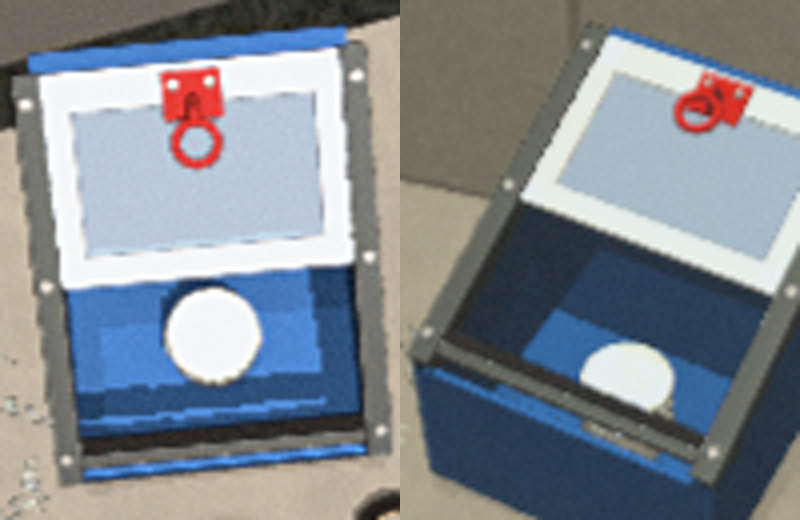

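```bash
cat >> h.py <<'E'
def ray(px,K,V,fish=False):
    x=(px[0]-K[0,2])/K[0,0]; y=(px[1]-K[1,2])/K[1,1]
    if fish:
        r=np.hypot(x,y); s=np.sin(r)/max(r,1e-9); v=np.array([x*s,-y*s,-np.cos(r)])
    else: v=np.array([x,-y,-1.])
    Rm=V[:3,:3]; o=-Rm.T@V[:3,3]; w=Rm.T@v
    return o,w/np.linalg.norm(w)
def tri(rays):
    A=0;b=0
    for o,w in rays:
        P=np.eye(3)-np.outer(w,w); A=A+P; b=b+P@o
    p=np.linalg.solve(A,b); e=[np.linalg.norm((np.eye(3)-np.outer(w,w))@(p-o)) for o,w in rays]
    return p,np.array(e)*1000
def onz(r,z): return r[0]+r[1]*(z-r[0][2])/r[1][2]
def proj(p,K,V,fish=False):
    c=V[:3,:3]@p+V[:3,3]; v=np.array([c[0],-c[1],-c[2]])
    if fish:
        n=np.hypot(v[0],v[1]); t=np.arctan2(n,v[2]); u=v[:2]/n*t
    else: u=v[:2]/v[2]
    return np.array([K[0,0]*u[0]+K[0,2],K[1,1]*u[1]+K[1,2]])
E
python3 - <<'E'
from h import *
import pickle
np.set_printoptions(precision=4,suppress=True)
d=pickle.load(open("d0.pkl","rb"))
T=d["top"];S=d["scene"]
def yel(f,x0,y0,x1,y1):
    h=cv2.cvtColor(f,cv2.COLOR_RGB2HSV); m=cv2.inRange(h,(12,70,120),(35,255,255))
    k=np.zeros_like(m);k[y0:y1,x0:x1]=m[y0:y1,x0:x1]; return k
mt=yel(T[0],395,190,455,290); ms=yel(S[0],360,240,426,340)
for m in (mt,ms):
    ys,xs=np.nonzero(m); print(len(xs),cv2.minAreaRect(np.c_[xs,ys].astype(np.float32)))
off=np.array
# pole ends (crop px) midline of top face, near and far
def t6(x,y): return ray(((x+.5)/6-.5+395,(y+.5)/6-.5+190),T[1],T[2])
def s6(x,y): return ray(((x-360+.5)/6-.5+360,(y+.5)/6-.5+240),S[1],S[2])
def t4(x,y): return ray(((x+.5)/4-.5+265,(y+.5)/4-.5+115),T[1],T[2])
def s4(x,y): return ray(((x-400+.5)/4-.5+260,(y+.5)/4-.5+100),S[1],S[2])
far=tri([t6(169,134),s6(648,88)]); near=tri([t6(240,495),s6(534,452)])
print("far",far,"near",near, np.linalg.norm(far[0]-near[0]),"yaw",np.arctan2(*(far[0]-near[0])[1::-1]))
for k,a,b in [("L1",(25,105),(585,45)),("L2",(47,287),(508,185)),("L3",(67,461),(428,332)),("R2",(370,257),(792,290)),("R3",(380,430),(712,453)),("ring",(196,145),(698,112))]:
    print(k,*tri([t4(*a),s4(*b)]))
for k,p in [("bear",(382,201)),("tape",(364,249)),("bot",(216,196))]: print(k,onz(ray(p,T[1],T[2]),.015))
E
```

```text
472 ((429.5577087402344, 242.28846740722656), (62.757164001464844, 7.648529529571533), 78.69007110595703)
613 ((397.9067687988281, 285.6284484863281), (9.335071563720703, 67.7043685913086), 17.52556800842285)
far (array([ 0.492 , -0.2429,  0.0653]), array([0.1358, 0.1358])) near (array([ 0.3332, -0.2649,  0.0682]), array([0.9626, 0.9626])) 0.16028445817870351 yaw 0.13775139708823253
L1 [0.66   0.1447 0.2108] [0.3147 0.3147]
L2 [0.5562 0.1375 0.1728] [0.675 0.675]
L3 [0.4523 0.1299 0.1367] [0.0141 0.0141]
R2 [ 0.5691 -0.0595  0.1752] [0.1902 0.1902]
R3 [ 0.4657 -0.0651  0.1345] [0.6233 0.6233]
ring [0.631  0.0436 0.2216] [0.3519 0.3519]
bear [ 0.5295 -0.143   0.015 ]
tape [ 0.3973 -0.0868  0.015 ]
bot [0.5567 0.3227 0.015 ]
```

```bash
cat >> h.py <<'E'
np.set_printoptions(precision=4,suppress=True)
def frame(xdir,zdir):
    z=np.array(zdir,float);z/=np.linalg.norm(z);x=np.array(xdir,float);x-=z*(x@z);x/=np.linalg.norm(x)
    return np.c_[x,np.cross(z,x),z]
def down(yaw): return frame([np.cos(yaw),np.sin(yaw),0],[0,0,-1])
def now():
    s=ctrl.get_state(); return np.array(s["tool_pos"]),R.from_rotvec(s["tcp_rot"]).as_matrix(),s
def rel(p,Rm):
    p0,R0,s=now(); sh=R0.T@(p-p0)/.05; rv=np.degrees(R.from_matrix(R0.T@Rm).as_rotvec())
    print("t",round(s["time"],2),"shift",sh.round(3),"turn",rv.round(2),"|",np.linalg.norm(sh).round(2),np.linalg.norm(rv).round(1)); return sh,rv
E
python3 - <<'E'
from h import *
rel(np.array([.412,-.254,.25]),down(np.radians(-82.1)))
rel(np.array([.175,.521,.33]),down(np.radians(71.3)))
p,Rm,s=now();print(Rm)
E
```

```text
t 0.2 shift [-13.18    9.431  -1.617] turn [  0.1    0.03 153.49] | 16.29 153.5
t 0.2 shift [-0.005 -0.008 -3.233] turn [-0.01  0.08  0.09] | 3.23 0.1
[[ 0.3191  0.9477 -0.0006]
 [ 0.9477 -0.3191 -0.0012]
 [-0.0013 -0.0001 -1.    ]]
```

apply_moves --pt "0 0 -1 0 0 0 0" --pt "0 0 -2 0 0 8 0" --pt "-0.4 0.3 -3 0 0 16 0" --pt "-1.2 0.86 -3.2 0 0 24 0" --pt "-2 1.43 -3.2 0 0 32 0"

```text
time: 0.7
tool_pos: [0.2113, 0.4062, 0.3321]
tcp_rot: [-2.957, -1.052, -0.008]
force: [0.7, -0.4, 1.0]
finger_gap: 1.002
```

Run:
```python
from h import *
rel(np.array([.412,-.254,.30]),down(np.radians(-82.1)))
```

```text
t 0.7 shift [-5.233 12.773  0.595] turn [ -0.39  -0.11 121.27] | 13.82 121.3
```

apply_moves --pt "-0.35 0.86 0 0 0 8 0" --pt "-0.7 1.72 0 0 0 16 0" --pt "-1.05 2.58 0 0 0 24 0" --pt "-1.4 3.44 0 0 0 32 0" --pt "-1.75 4.3 0 0 0 40 0"

```text
time: 1.2
tool_pos: [0.2793, 0.1828, 0.329]
tcp_rot: [-3.141, 0.024, -0.001]
force: [1.9, -0.0, 0.7]
finger_gap: 1.002
```

Run:
```python
from h import *
rel(np.array([.412,-.254,.30]),down(np.radians(-82.1)))
```

```text
t 1.2 shift [2.789 8.695 0.58 ] turn [-0.04 -0.03 81.21] | 9.15 81.2
```

apply_moves --pt "0.28 0.86 0 0 0 8 0" --pt "0.56 1.72 0 0 0 16 0" --pt "0.84 2.6 0 0 0 24 0" --pt "1.1 3.44 0 0 0 32 0" --pt "1.38 4.3 0 0 0 40 0"

```text
time: 1.7
tool_pos: [0.346, -0.033, 0.3291]
tcp_rot: [-2.943, 1.099, -0.002]
force: [2.2, 1.8, -0.2]
finger_gap: 1.004
```

Run:
```python
from h import *
rel(np.array([.412,-.254,.30]),down(np.radians(-82.1)))
```

```text
t 1.7 shift [3.893 2.473 0.584] turn [-0.06 -0.02 41.14] | 4.65 41.1
```

apply_moves --pt "0.78 0.5 0.1 0 0 8.3 0" --pt "1.56 1.0 0.2 0 0 16.5 0" --pt "2.34 1.5 0.35 0 0 24.7 0" --pt "3.1 2.0 0.5 0 0 33 0" --pt "3.88 2.46 0.58 0 0 41 0"

```text
time: 2.2
tool_pos: [0.4131, -0.2528, 0.2991]
tcp_rot: [-2.371, 2.061, 0.002]
force: [0.4, 0.4, -0.5]
finger_gap: 0.998
```

Run:
```python
from h import *
import pickle
w=snap("wrist","w1.png"); pickle.dump(w,open("w1.pkl","wb"))
print(w[2], -w[2][:3,:3].T@w[2][:3,3])
rel(np.array([.412,-.254,.30]),down(np.radians(-82.1)))
```

```text
[[ 0.1393 -0.9902 -0.0011 -0.309 ]
 [ 0.9561  0.1348 -0.2603 -0.2992]
 [ 0.2579  0.0352  0.9655 -0.6146]
 [ 0.      0.      0.      1.    ]] [ 0.4876 -0.244   0.5151]
t 2.25 shift [-0.095  0.034 -0.089] turn [ 0.25 -0.01 -0.42] | 0.13 0.5
```

View pics/w1.png

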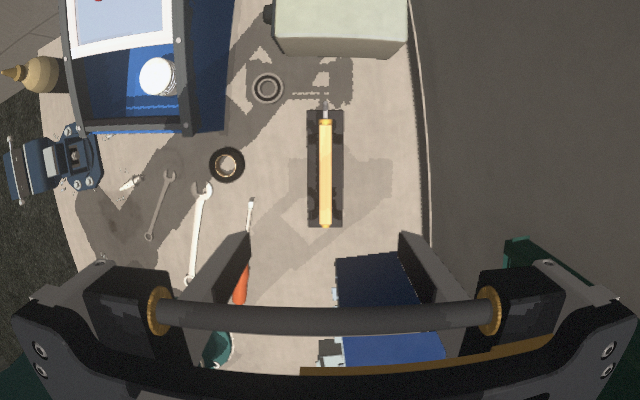

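The wrist view shows the pole nearly aligned with the tool. Its handle runs from (326,120) to (325,228), with the hook rod at (324,105). I'll measure it with all three views.

```bash
cat >> h.py <<'E'
def yel(f,x0,y0,x1,y1):
    h=cv2.cvtColor(f,cv2.COLOR_RGB2HSV); m=cv2.inRange(h,(12,70,110),(35,255,255))
    k=np.zeros_like(m);k[y0:y1,x0:x1]=m[y0:y1,x0:x1]
    n,l,st,_=cv2.connectedComponentsWithStats(k); i=1+np.argmax(st[1:,4]); return (l==i).astype(np.uint8)
def ends(m):
    ys,xs=np.nonzero(m); (c,sz,a)=cv2.minAreaRect(np.c_[xs,ys].astype(np.float32))
    b=cv2.boxPoints((c,sz,a)); 
    e=[np.linalg.norm(b[0]-b[1]),np.linalg.norm(b[1]-b[2])]
    P=[(b[0]+b[1])/2,(b[2]+b[3])/2] if e[0]<e[1] else [(b[1]+b[2])/2,(b[3]+b[0])/2]
    P=sorted(P,key=lambda p:p[1]); u=(P[1]-P[0])/np.linalg.norm(P[1]-P[0])
    return [P[0]-u*.5,P[1]+u*.5],sz
E
python3 - <<'E'
from h import *
import pickle
d=pickle.load(open("d0.pkl","rb"));T=d["top"];S=d["scene"];W=pickle.load(open("w1.pkl","rb"))
et,a=ends(yel(T[0],395,190,455,290)); es,b=ends(yel(S[0],360,240,426,340)); ew,c=ends(yel(W[0],300,95,350,235))
print(et,a,es,b,ew,c)
for i in (0,1):
    rt=ray(et[i],*T[1:]);rs=ray(es[i],*S[1:]);rw=ray(ew[i],*W[1:],True)
    print(i,tri([rt,rs,rw]),tri([rt,rs]),tri([rw,rs]),tri([rw,rt])); print("  on z.075",onz(rt,.072),onz(rs,.072),onz(rw,.072))
f=W[0][90:240,270:380,::-1]; cv2.imwrite("pics/w1c.png",cv2.resize(f,None,fx=4,fy=4,interpolation=cv2.INTER_CUBIC))
E
```

```text
[array([422.7732, 211.1086], dtype=float32), array([436.1389, 273.4816], dtype=float32)] (62.78888702392578, 8.171634674072266) [array([408.3709, 252.9086], dtype=float32), array([387.5761, 318.7589], dtype=float32)] (9.586015701293945, 68.0556869506836) [array([325.5, 118.5], dtype=float32), array([325.5, 228.5], dtype=float32)] (13.0, 109.0)
0 (array([ 0.4929, -0.2437,  0.0694]), array([1.7775, 0.6735, 2.3372])) (array([ 0.4942, -0.2429,  0.0681]), array([0.3848, 0.3848])) (array([ 0.4913, -0.2445,  0.0731]), array([1.0102, 1.0102])) (array([ 0.4931, -0.2452,  0.0592]), array([1.5719, 1.5719]))
  on z.075 [ 0.4937 -0.2415  0.072 ] [ 0.4919 -0.2434  0.072 ] [ 0.4915 -0.2455  0.072 ]
1 (array([ 0.3274, -0.2683,  0.065 ]), array([1.4382, 1.3588, 0.866 ])) (array([ 0.328 , -0.2682,  0.0634]), array([1.2464, 1.2464])) (array([ 0.3266, -0.2681,  0.065 ]), array([0.8477, 0.8477])) (array([ 0.3287, -0.2682,  0.0692]), array([0.6466, 0.6466]))
  on z.075 [ 0.3293 -0.2669  0.072 ] [ 0.3236 -0.2675  0.072 ] [ 0.3292 -0.2685  0.072 ]
```

View pics/w1c.png

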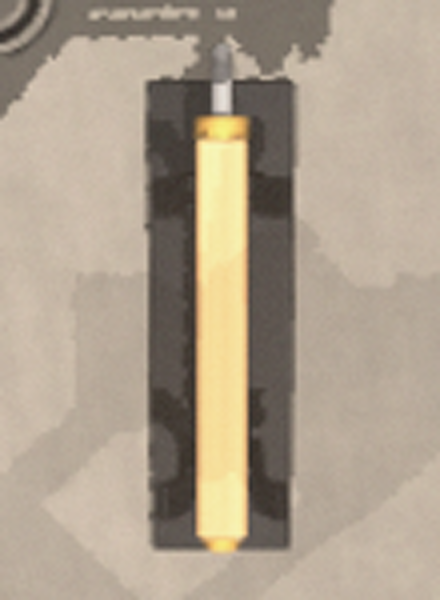

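Run:
```python
from h import *
rel(np.array([.411,-.2560,.13]),down(np.radians(-81.8)))
```

```text
t 2.25 shift [-0.058  0.044  3.311] turn [ 0.25 -0.01 -0.72] | 3.31 0.8
```

Run:
```python
from h import *
p,Rm,s=now();print(p,Rm,s["dq"])
```

```text
[ 0.4143 -0.2585  0.2955] [[ 0.1302 -0.9915 -0.0043]
 [-0.9915 -0.1302 -0.0007]
 [ 0.0002  0.0044 -1.    ]] [ 0.0567 -0.0581  0.1139  0.0328  0.0898 -0.1566]
```

apply_moves --pt "0 0.04 1 0 0 -0.5 0" --pt "0 0.04 2 0 0 -0.5 0" --pt "0 0.04 3 0 0 -0.5 0" --pt "0 0.04 3.3 0 0 -0.5 0" --pt "0 0.04 3.3 0 0 -0.5 0"

```text
time: 2.75
tool_pos: [0.409, -0.2492, 0.1308]
tcp_rot: [2.387, -2.042, -0.013]
force: [-0.2, 0.1, 0.1]
finger_gap: 1.001
```

Run:
```python
from h import *
import pickle
w=snap("wrist","w2.png"); pickle.dump(w,open("w2.pkl","wb"))
p,Rm,s=now();print(p,np.degrees(np.arctan2(Rm[1,0],Rm[0,0])))
rel(np.array([.411,-.2565,.045]),down(np.radians(-81.8)))
```

```text
[ 0.4106 -0.2504  0.1338] -81.08539493291885
t 2.8 shift [0.127 0.007 1.776] turn [0.12 0.13 0.71] | 1.78 0.7
```

View pics/w2.png

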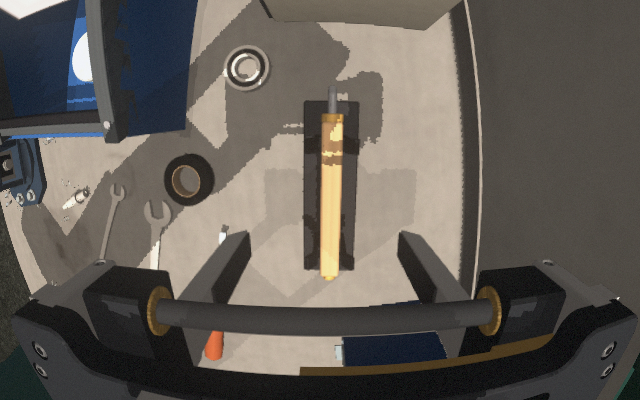

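The second wrist view is closer, with the handle from (332,113) to (330,280). It sits about 7 px right of the tool centre line.

Run:
```python
from h import *
import pickle
d=pickle.load(open("d0.pkl","rb"));T=d["top"];S=d["scene"];W1=pickle.load(open("w1.pkl","rb"));W2=pickle.load(open("w2.pkl","rb"))
et,_=ends(yel(T[0],395,190,455,290)); es,_=ends(yel(S[0],360,240,426,340)); e1,_=ends(yel(W1[0],300,95,350,235)); e2,c=ends(yel(W2[0],300,80,360,290))
print(e2,c)
C=[]
for i in (0,1):
    r=[ray(et[i],*T[1:]),ray(es[i],*S[1:]),ray(e1[i],*W1[1:],True),ray(e2[i],*W2[1:],True)]
    print(i,*tri(r),tri(r[2:])); print([onz(q,.066) for q in r]); C.append(tri(r)[0])
print((C[0]+C[1])/2)
o=-W2[2][:3,:3].T@W2[2][:3,3]; print("cam2",o)
for _ in range(3):
    p,Rm,s=now();print(p,np.degrees(np.arctan2(Rm[1,0],Rm[0,0])))
    ctrl.camera("wrist")
print(R.from_matrix(Rm.T@W2[2][:3,:3].T).as_rotvec(), Rm.T@(o-p))
```

```text
[array([332.6152, 112.3902], dtype=float32), array([328.411 , 280.5604], dtype=float32)] (21.393314361572266, 167.22274780273438)
0 [ 0.4926 -0.2441  0.0697] [2.3291 1.0025 1.8296 1.3896] (array([ 0.4916, -0.2454,  0.0707]), array([0.2219, 0.2219]))
[array([ 0.4941, -0.243 ,  0.066 ]), array([ 0.4957, -0.243 ,  0.066 ]), array([ 0.4915, -0.2455,  0.066 ]), array([ 0.4919, -0.2453,  0.066 ])]
1 [ 0.3272 -0.2682  0.0661] [1.6675 1.3777 0.6783 0.69  ] (array([ 0.3278, -0.2683,  0.0684]), array([0.4368, 0.4368]))
[array([ 0.3288, -0.2686,  0.066 ]), array([ 0.3261, -0.2673,  0.066 ]), array([ 0.3271, -0.2689,  0.066 ]), array([ 0.3264, -0.2681,  0.066 ])]
[ 0.4099 -0.2561  0.0679]
cam2 [ 0.4846 -0.2402  0.3464]
[ 0.4106 -0.2504  0.1338] -81.08539493291885
[ 0.4117 -0.2512  0.1358] -81.08525842048999
[ 0.4124 -0.2518  0.137 ] -81.08741239167087
[ 2.8707 -0.002   0.0126] [ 0.0003 -0.0737 -0.2093]
```

Run:
```python
from h import *
rel(np.array([.410,-.2565,.045]),down(np.radians(-82)))
```

```text
t 2.95 shift [0.075 0.072 1.85 ] turn [-0.18 -0.18  0.91] | 1.85 0.9
```

apply_moves --pt "0.08 0.06 0.4 -0.15 -0.15 0.9 0" --pt "0.08 0.06 0.8 -0.15 -0.15 0.9 0" --pt "0.08 0.06 0.8 -0.15 -0.15 0.9 0" --pt "0.08 0.06 0.8 -0.15 -0.15 0.9 0" --pt "0.08 0.06 0.8 -0.15 -0.15 0.9 0"

```text
time: 3.45
tool_pos: [0.4102, -0.2564, 0.0972]
tcp_rot: [2.371, -2.061, 0.0]
force: [0.0, 0.2, 0.1]
finger_gap: 1.003
```

Run:
```python
from h import *
rel(np.array([.410,-.2565,.045]),down(np.radians(-82)))
ctrl.camera("wrist")
rel(np.array([.410,-.2565,.045]),down(np.radians(-82)))
```

```text
t 3.45 shift [0.002 0.004 1.044] turn [-0. -0.  0.] | 1.04 0.0
t 3.5 shift [0.003 0.003 1.041] turn [0.01 0.   0.  ] | 1.04 0.0
```

Settled well. Now I'll descend and grip.

apply_moves --pt "0 0 0.5 0 0 0 0" --pt "0 0 1.0 0 0 0 0" --pt "0 0 1.02 0 0 0 0" --pt "0 0 1.02 0 0 0 0" --pt "0 0 1.02 0 0 0 0"

```text
time: 4.0
tool_pos: [0.41, -0.2563, 0.046]
tcp_rot: [2.371, -2.061, -0.001]
force: [1.1, -0.3, -0.0]
finger_gap: 1.005
```

apply_moves --pt "0 0 0 0 0 0 120" --pt "0 0 0 0 0 0 180" --pt "0 0 0 0 0 0 230" --pt "0 0 0 0 0 0 255" --pt "0 0 0 0 0 0 255" --grip_force 30

```text
time: 4.5
tool_pos: [0.4089, -0.2555, 0.0441]
tcp_rot: [2.371, -2.061, -0.006]
force: [0.1, 0.3, 1.2]
finger_gap: 0.615
```

apply_moves --pt "0 0 0 0 0 0 255" --pt "0 0 0 0 0 0 255" --pt "0 0 0 0 0 0 255" --pt "0 0 0 0 0 0 255" --pt "0 0 0 0 0 0 255" --grip_force 60

```text
time: 5.0
tool_pos: [0.4089, -0.2554, 0.044]
tcp_rot: [2.371, -2.061, -0.006]
force: [0.4, 0.2, 0.8]
finger_gap: 0.185
```

Run:
```python
from h import *
import pickle
w=snap("wrist","w3.png"); pickle.dump(w,open("w3.pkl","wb"))
rel(np.array([.410,-.2565,.045]),down(np.radians(-82)))
p,Rm,s=now(); print(p,s["force"],s["ft_torque"],s["finger_gap"]*94)
```

```text
t 5.05 shift [ 0.024 -0.019 -0.02 ] turn [ 0.15  0.15 -0.01] | 0.04 0.2
[ 0.4089 -0.2554  0.044 ] [ 0.1322 -0.5298  0.1758] [-0.0144  0.1383 -0.0142] 13.672995568510766
```

View pics/w3.png

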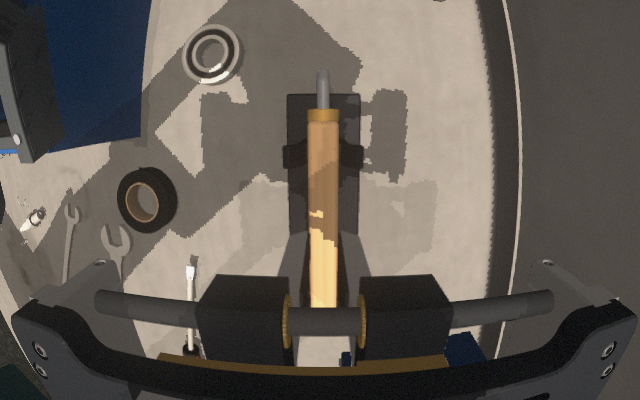

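apply_moves --pt "0 0 0 0 0 0 255" --pt "0 0 0 0 0 0 255" --pt "0 0 0 0 0 0 255" --grip_force 60

```text
time: 5.35
tool_pos: [0.4089, -0.2554, 0.044]
tcp_rot: [2.371, -2.061, -0.006]
force: [0.1, 0.0, -0.7]
finger_gap: 0.003
```

Run:
```python
from h import *
import pickle
w=snap("wrist","w4.png"); pickle.dump(w,open("w4.pkl","wb"))
p,Rm,s=now(); print(p,s["force"],s["ft_torque"],s["finger_gap"])
```

```text
[ 0.4089 -0.2554  0.044 ] [ 0.0133  0.0285 -0.3577] [0.0086 0.1744 0.0063] 0.005045102040894186
```

View pics/w4.png

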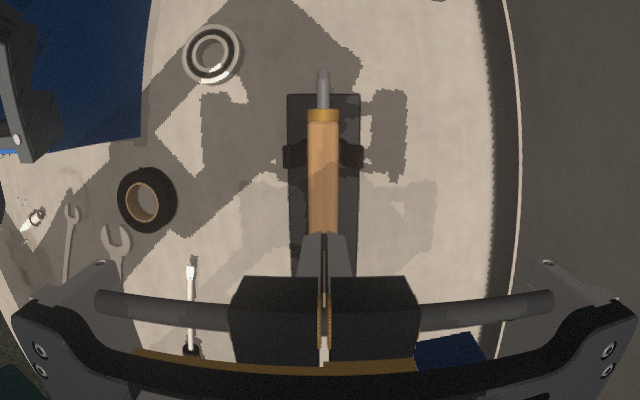

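The fingers are shut at (324,240) and the handle passes beneath them: the grip missed. I'll check where the TCP really is against the handle height.

Run:
```python
from h import *
import pickle
W=pickle.load(open("w4.pkl","rb")); p,Rm,s=now()
print("tcp px",proj(p,*W[1:],True),"grasp",proj(p-Rm[:,2]*.019,*W[1:],True))
for q in [(.4097,-.2569,.064),(.4916,-.2454,.07),(.328,-.268,.07)]: print(q,proj(np.array(q),*W[1:],True))
print("cam", -W[2][:3,:3].T@W[2][:3,3])
for n in ("scene","top"): 
    w=snap(n,n+"1.png"); pickle.dump(w,open(n+"1.pkl","wb"))
    print(n,proj(p,*w[1:]))
a=cv2.imread("pics/scene1.png")[200:330,330:460];b=cv2.imread("pics/top1.png")[170:300,370:500]
cv2.imwrite("pics/c3.png",cv2.resize(np.hstack([a,b]),None,fx=3,fy=3,interpolation=cv2.INTER_CUBIC))
```

```text
tcp px [321.6909 224.5096] grasp [321.5089 233.6524]
(0.4097, -0.2569, 0.064) [323.7407 233.4187]
(0.4916, -0.2454, 0.07) [323.7244 107.5408]
(0.328, -0.268, 0.07) [323.2321 334.6603]
cam [ 0.4839 -0.2471  0.2598]
scene [396.7294 288.9605]
top [427.133  243.0106]
```

View pics/c3.png

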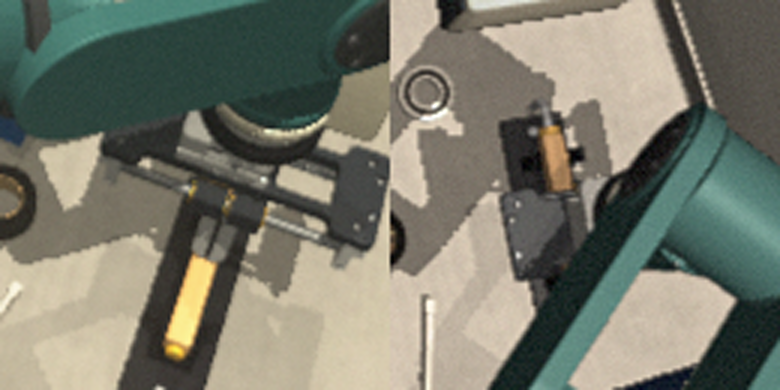

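Run:
```python
from h import *
import pickle
p,Rm,s=now(); W=pickle.load(open("w4.pkl","rb")); 
# camera in tool frame from settled pose
Vt=None
o=-W[2][:3,:3].T@W[2][:3,3]; Rc=Rm.T@W[2][:3,:3].T; tc=Rm.T@(o-p); print(Rc,tc)
def pt(q):  # tool frame pt -> px
    V=np.eye(4);V[:3,:3]=Rc.T;V[:3,3]=-Rc.T@tc; return proj(np.array(q),W[1],V,True).round(1)
for z in (0,-.019,-.035,-.05):
    print(z,[pt((x,y,z)) for x in (.047,.0595) for y in (-.008,.008)])
im=cv2.imread("pics/w1.png")[210:320,180:470]
im4=cv2.imread("pics/w4.png")[210:320,180:470]
cv2.imwrite("pics/c4.png",cv2.resize(np.vstack([im,im4]),None,fx=2.7,fy=2.7,interpolation=cv2.INTER_CUBIC))
```

```text
[[ 1.     -0.0002  0.0001]
 [-0.0002 -0.9657 -0.2598]
 [ 0.0002  0.2598 -0.9657]] [ 0.0015 -0.0749 -0.216 ]
0 [array([385.2, 214. ]), array([384. , 234.3]), array([401.5, 213.9]), array([399.9, 234. ])]
-0.019 [array([390.5, 222.2]), array([388.9, 243.9]), array([408. , 222.1]), array([406. , 243.5])]
-0.035 [array([395.5, 230.3]), array([393.6, 253.3]), array([414.3, 230. ]), array([411.9, 252.8])]
-0.05 [array([401., 239.]), array([398.7, 263.4]), array([421. , 238.6]), array([418.2, 262.7])]
```

View pics/c4.png

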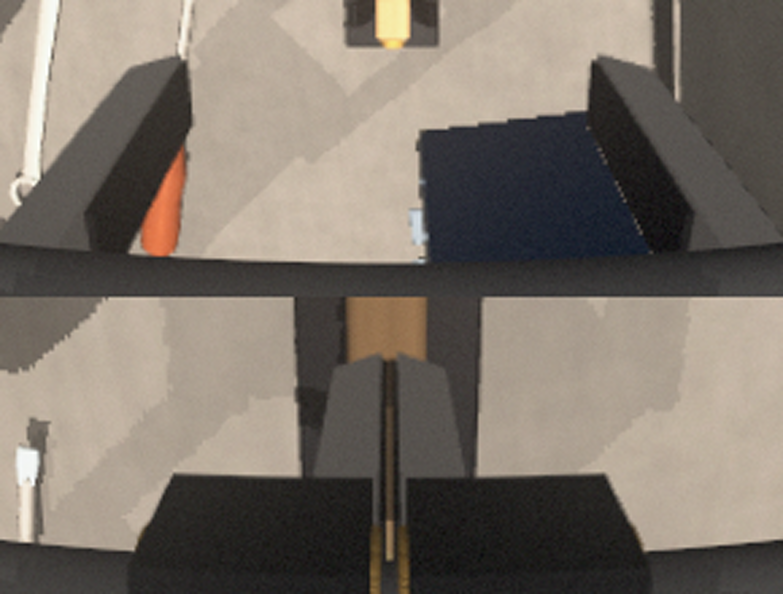

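Run:
```python
from h import *
import pickle
p,Rm,s=now(); W=pickle.load(open("w4.pkl","rb"));S=pickle.load(open("scene1.pkl","rb"))
o,w=ray((324.8,232.2),*W[1:],True); t=(.417-o[0])/w[0]; print("wrist front edge",o+w*t)
for px in [(398.3,285),(399,285)]:
    o,w=ray(px,*S[1:]); t=(.401-o[0])/w[0]; print("scene back edge",o+w*t)
a=cv2.imread("pics/scene1.png")[255:315,375:425]
cv2.imwrite("pics/c5.png",cv2.resize(a,None,fx=10,fy=10,interpolation=cv2.INTER_CUBIC))
d=pickle.load(open("d0.pkl","rb"));
# t=0 open fingers
V=d["wrist"][2]; Rm0=R.from_rotvec([2.55046211,1.83244875,-0.00301113]).as_matrix(); o=-V[:3,:3].T@V[:3,3]
print("cam in tool t0",Rm0.T@(o-np.array([0.17525089, 0.5206698 , 0.16792395])))
```

```text
wrist front edge [ 0.417  -0.2566  0.0809]
scene back edge [ 0.401  -0.2564  0.0798]
scene back edge [ 0.401  -0.2578  0.0813]
cam in tool t0 [-0.0017 -0.0756 -0.2161]
```

View pics/c5.png

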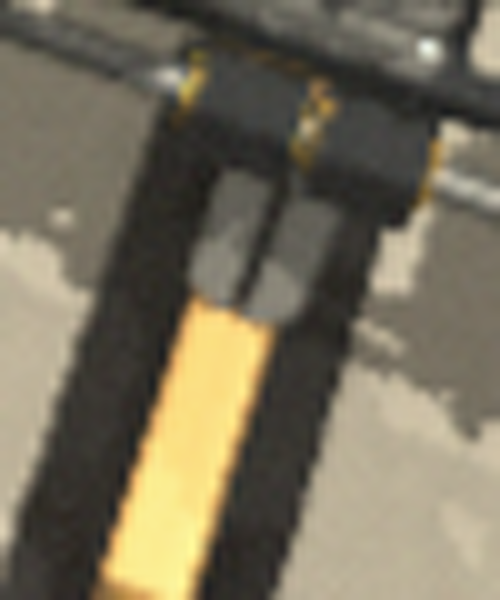

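Two independent cameras (wrist and scene) put the true fingertips at z≈0.080, while tool_pos says 0.044. So the reported TCP lies about 36 mm beyond the real fingertips, and the fingers closed above the handle without touching it. I'll open, go about 36 mm lower while watching the force, and check visually.

apply_moves --pt "0 0 0 0 0 0 0" --pt "0 0 0 0 0 0 0" --pt "0 0 0 0 0 0 0" --pt "0 0 0 0 0 0 0" --pt "0 0 0 0 0 0 0"

```text
time: 6.0
tool_pos: [0.4089, -0.2554, 0.044]
tcp_rot: [2.371, -2.061, -0.006]
force: [-0.2, 0.1, -0.5]
finger_gap: 0.395
```

apply_moves --pt "0 0 0 0 0 0 0" --pt "0 0 0 0 0 0 0" --pt "0 0 0.2 0 0 0 0" --pt "0 0 0.3 0 0 0 0" --pt "0 0 0.3 0 0 0 0"

```text
time: 6.5
tool_pos: [0.4078, -0.2546, 0.0273]
tcp_rot: [2.371, -2.061, -0.011]
force: [-0.1, -0.1, -0.3]
finger_gap: 0.817
```

Run:
```python
from h import *
import pickle
w=snap("wrist","w5.png"); pickle.dump(w,open("w5.pkl","wb"))
p,Rm,s=now(); print(p,s["force"],s["ft_torque"],s["finger_gap"])
```

```text
[ 0.4082 -0.2549  0.028 ] [-0.6241 -0.1779 -0.3433] [-0.0253  0.1104  0.025 ] 0.8615580288924077
```

View pics/w5.png

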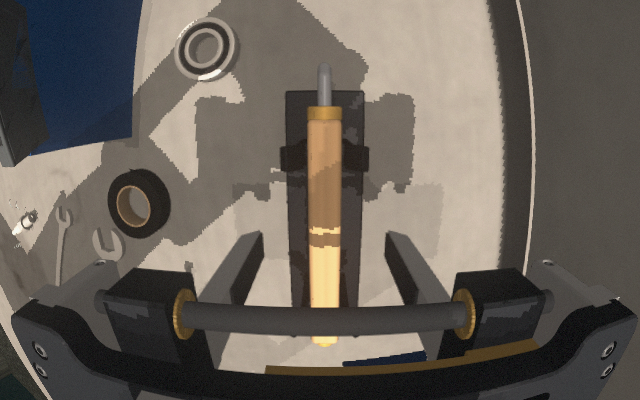

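Run:
```python
from h import *
p,Rm,s=now(); print(s["joints"],p,Rm)
rel(np.array([.410,-.2565,.009]),down(np.radians(-82)))
```

```text
[-0.676   0.0126  1.734  -0.0001  1.4008  0.7553] [ 0.4082 -0.2549  0.028 ] [[ 0.139  -0.9903 -0.0046]
 [-0.9903 -0.139   0.0036]
 [-0.0042  0.004  -1.    ]]
t 6.55 shift [ 0.038 -0.033  0.379] turn [ 0.23  0.24 -0.01] | 0.38 0.3
```

apply_moves --pt "0.04 -0.03 0.2 0.2 0.2 0 0" --pt "0.04 -0.03 0.36 0.2 0.2 0 0" --pt "0.04 -0.03 0.36 0.2 0.2 0 0" --pt "0.04 -0.03 0.36 0.2 0.2 0 0"

```text
time: 6.95
tool_pos: [0.4102, -0.2569, 0.0105]
tcp_rot: [-2.371, 2.061, -0.0]
force: [-0.0, -0.2, -0.2]
finger_gap: 0.998
```

Run:
```python
from h import *
import pickle
w=snap("wrist","w6.png"); pickle.dump(w,open("w6.pkl","wb"))
p,Rm,s=now(); print(p,s["force"],s["ft_torque"],s["finger_gap"],s["tcp_rot"])
o=-w[2][:3,:3].T@w[2][:3,3]; print(o, Rm.T@(o-p))
```

```text
[ 0.4105 -0.2571  0.0109] [ 1.2216 -0.4533  0.0994] [-0.0117  0.1982 -0.0238] 0.9980592246690834 [-2.3708  2.0612 -0.0015]
[ 0.4846 -0.248   0.2265] [ 0.0014 -0.0748 -0.2156]
```

View pics/w6.png

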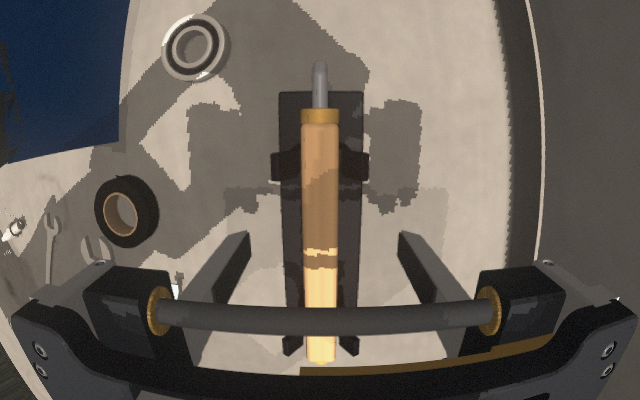

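apply_moves --pt "-0.04 0.02 0.03 0 0 0 0" --pt "-0.04 0.02 0.03 0 0 0 160" --pt "-0.04 0.02 0.03 0 0 0 220" --pt "-0.04 0.02 0.03 0 0 0 255" --pt "-0.04 0.02 0.03 0 0 0 255" --grip_force 20

```text
time: 7.5
tool_pos: [0.4094, -0.2554, 0.0096]
tcp_rot: [-2.371, 2.061, -0.002]
force: [0.2, -0.3, -0.4]
finger_gap: 0.696
```

apply_moves --pt "0 0 0 0 0 0 255" --pt "0 0 0 0 0 0 255" --pt "0 0 0 0 0 0 255" --pt "0 0 0 0 0 0 255" --pt "0 0 0 0 0 0 255" --grip_force 20

```text
time: 8.0
tool_pos: [0.4093, -0.2553, 0.0095]
tcp_rot: [-2.371, 2.061, -0.002]
force: [-0.8, 0.3, 0.3]
finger_gap: 0.267
```

apply_moves --pt "0 0 0 0 0 0 255" --pt "0 0 0 0 0 0 255" --pt "0 0 0 0 0 0 255" --pt "0 0 0 0 0 0 255" --grip_force 60

```text
time: 8.4
tool_pos: [0.4093, -0.2552, 0.0095]
tcp_rot: [-2.371, 2.061, -0.002]
force: [1.0, 0.2, 0.4]
finger_gap: 0.2
```

Run:
```python
from h import *
import pickle
w=snap("wrist","w7.png"); pickle.dump(w,open("w7.pkl","wb"))
p,Rm,s=now(); print(p,s["force"],s["ft_torque"],s["finger_gap"],s["tcp_rot"])
```

```text
[ 0.4092 -0.2553  0.0095] [-0.2572 -0.2768  0.3169] [ 0.0055  0.1034 -0.0072] 0.19478174095651216 [-2.3708  2.0611 -0.0017]
```

View pics/w7.png

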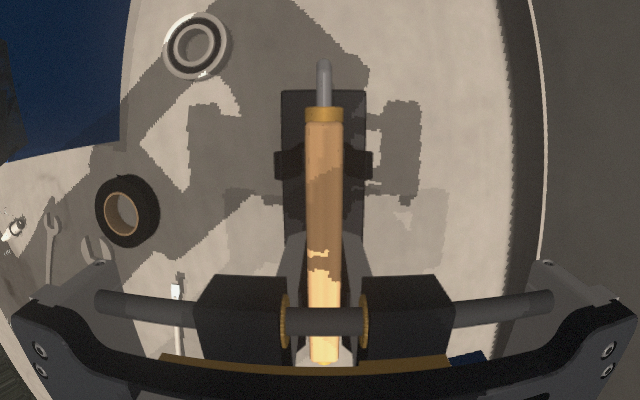

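Gripped: the opening is 0.20 (18.8 mm, matching the 19 mm handle) and the handle is centred at column 324. Next I'll work out the hook tip in the camera and tool frames.

Run:
```python
from h import *
import pickle
W=pickle.load(open("w7.pkl","rb")); p,Rm,s=now(); V=W[2]
f=W[0][50:130,290:360,::-1]; cv2.imwrite("pics/c6.png",cv2.resize(f,None,fx=8,fy=8,interpolation=cv2.INTER_CUBIC))
for r in (60,61,62,63): print(r,onz(ray((324,r),*W[1:],True),.066))
e,c=ends(yel(W[0],300,95,350,370)); print(e,c,[onz(ray(q,*W[1:],True),.066) for q in e])
o=-V[:3,:3].T@V[:3,3]; print("cam in tool",Rm.T@(o-p)); print(Rm.T@V[:3,:3].T)
```

```text
60 [ 0.5152 -0.242   0.066 ]
61 [ 0.5147 -0.2421  0.066 ]
62 [ 0.5142 -0.2421  0.066 ]
63 [ 0.5136 -0.2422  0.066 ]
[array([323.5, 105.5], dtype=float32), array([323.5, 307.5], dtype=float32)] (201.0, 37.0) [array([ 0.4916, -0.2451,  0.066 ]), array([ 0.3751, -0.2614,  0.066 ])]
cam in tool [ 0.0016 -0.0749 -0.2161]
[[ 1.     -0.0002  0.0002]
 [-0.0001 -0.9657 -0.2598]
 [ 0.0002  0.2598 -0.9657]]
```

View pics/c6.png

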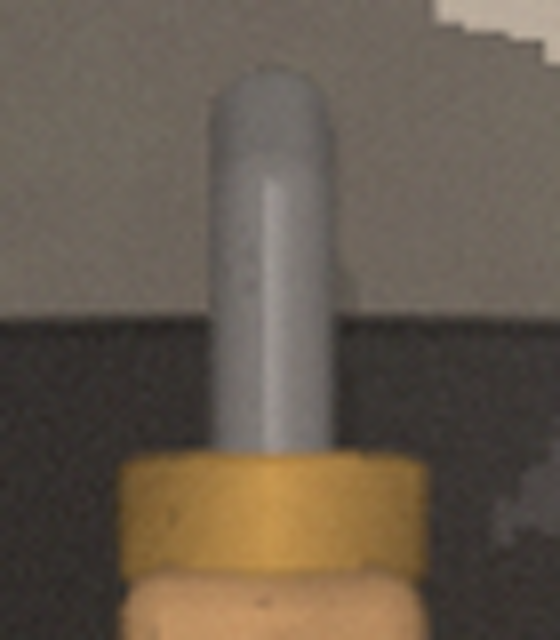

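```bash
cat >> h.py <<'E'
H=np.array([.0015,-.104,-.0245])
C0=np.array([.631,.0436,.2216]); YAW=.066; A20=np.radians(20)
def slope(yaw=None):
    y=YAW if yaw is None else yaw
    u=np.array([np.cos(A20)*np.cos(y),np.cos(A20)*np.sin(y),np.sin(A20)]); n=np.array([-np.sin(A20)*np.cos(y),-np.sin(A20)*np.sin(y),np.cos(A20)])
    return u,n
def ringpose(dn,du=0,dv=0,C=None):
    u,n=slope(); v=np.cross(n,u); Rm=np.c_[np.cross(u,n),-u,-n]
    h=(C0 if C is None else C)+n*dn+u*du+v*dv
    return h-Rm@H,Rm
G0=(np.array([.4093,-.2553,.0095]),R.from_rotvec([-2.3708,2.0611,-.0017]).as_matrix())
E
python3 - <<'E'
from h import *
P,Rm=ringpose(.08); print(P)
rel(P,Rm)
rel(np.array([.4093,-.2553,.27]),G0[1])
u,n=slope();print(u,n,np.cross(n,u))
E
```

```text
[0.5144 0.0374 0.2382]
t 8.45 shift [-5.5   -2.901 -4.576] turn [19.94  0.69  4.18] | 7.72 20.4
t 8.45 shift [ 0.005 -0.005 -5.211] turn [-0. -0. -0.] | 5.21 0.0
[0.9376 0.062  0.342 ] [-0.3413 -0.0226  0.9397] [-0.066   0.9978  0.    ]
```

Lift straight up: slowly out of the forks first, then higher.

apply_moves --pt "0 0 -0.2 0 0 0 255" --pt "0 0 -0.5 0 0 0 255" --pt "0 0 -0.8 0 0 0 255" --pt "0 0 -1.2 0 0 0 255" --pt "0 0 -1.6 0 0 0 255"

```text
time: 8.95
tool_pos: [0.4088, -0.255, 0.0903]
tcp_rot: [-2.371, 2.061, -0.001]
force: [-0.1, -0.3, -2.1]
finger_gap: 0.195
```

apply_moves --pt "0 0 -0.6 0 0 0 255" --pt "0 0 -1.2 0 0 0 255" --pt "0 0 -1.8 0 0 0 255" --pt "0 0 -2.4 0 0 0 255" --pt "0 0 -3.0 0 0 0 255"

```text
time: 9.45
tool_pos: [0.4087, -0.2549, 0.2411]
tcp_rot: [-2.371, 2.061, -0.002]
force: [0.6, -0.7, -1.6]
finger_gap: 0.199
```

Run:
```python
from h import *
import pickle
w=snap("wrist","w8.png"); 
p,Rm,s=now(); print(p,s["force"],s["ft_torque"],s["finger_gap"],s["tcp_rot"])
o=-w[2][:3,:3].T@w[2][:3,3]; print("cam",o, Rm.T@(o-p))
P,Rm=ringpose(.11); rel(P,Rm)
```

```text
[ 0.4106 -0.2564  0.2471] [-0.4985 -0.0575  2.9914] [-0.0735  0.1025  0.0163] 0.19736429147328383 [-2.3704  2.0609 -0.0182]
cam [ 0.4829 -0.2459  0.4571] [ 0.0013 -0.0747 -0.2095]
t 9.5 shift [-5.543 -2.671 -0.411] turn [19.51  0.27  4.25] | 6.17 20.0
```

View pics/w8.png

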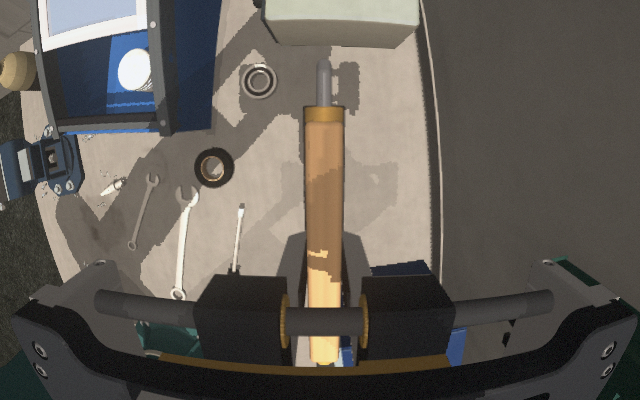

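apply_moves --pt "-0.5 -0.1 -0.2 1.5 0 0.3 255" --pt "-1.1 -0.4 -0.2 4 0 0.8 255" --pt "-1.7 -0.7 -0.2 6.5 0 1.3 255" --pt "-2.3 -1.0 -0.2 9 0.1 1.8 255" --pt "-2.9 -1.3 -0.3 11 0.1 2.3 255"

```text
time: 10.0
tool_pos: [0.4525, -0.1011, 0.253]
tcp_rot: [-2.216, 2.009, -0.191]
force: [0.7, -0.1, -2.6]
finger_gap: 0.197
```

Run:
```python
from h import *
p,Rm,s=now(); print(p)
P,Rm=ringpose(.11); rel(P,Rm)
```

```text
[ 0.4525 -0.1011  0.253 ]
t 10.0 shift [-2.642 -1.326 -0.007] turn [8.99 0.64 1.74] | 2.96 9.2
```

apply_moves --pt "-0.6 -0.3 0 2 0.1 0.4 255" --pt "-1.2 -0.6 0 4 0.3 0.8 255" --pt "-1.9 -0.95 0 6.5 0.5 1.3 255" --pt "-2.5 -1.25 0 8.5 0.6 1.7 255" --pt "-2.64 -1.32 0 9 0.6 1.7 255"

```text
time: 10.5
tool_pos: [0.5039, 0.0383, 0.2666]
tcp_rot: [-2.098, 1.952, -0.344]
force: [0.1, -0.5, -2.3]
finger_gap: 0.195
```

apply_moves --pt "0 0 0 0 0 0 255" --pt "0 0 0 0 0 0 255" --pt "0 0 0 0 0 0 255"

```text
time: 10.8
tool_pos: [0.5045, 0.0339, 0.2668]
tcp_rot: [-2.094, 1.959, -0.347]
force: [-0.4, 0.1, -1.4]
finger_gap: 0.193
```

Run:
```python
from h import *
import pickle
w=snap("wrist","w9.png"); pickle.dump(w,open("w9.pkl","wb")); t=snap("top","top9.png"); sc=snap("scene","scene9.png"); pickle.dump((t,sc),open("ts9.pkl","wb"))
p,Rm,s=now(); print(p,s["force"],s["ft_torque"],s["finger_gap"],s["tcp_rot"])
V=w[2]
o=-V[:3,:3].T@V[:3,3]; print("cam",o, Rm.T@(o-p)); print(Rm.T@V[:3,:3].T)
P,Rt=ringpose(.11); rel(P,Rt)
print("ring px",proj(C0,*w[1:],True),"hook top/ tip", proj(p+Rm@H,*w[1:],True))
```

```text
[0.5047 0.0341 0.2671] [ 0.5425  0.0089 -1.6978] [-0.0205  0.4071 -0.0116] 0.19676633039881894 [-2.0932  1.9588 -0.347 ]
cam [0.5013 0.0324 0.4957] [ 0.0017 -0.075  -0.216 ]
[[ 1.     -0.0001  0.    ]
 [-0.0001 -0.9655 -0.2605]
 [ 0.      0.2605 -0.9655]]
t 10.95 shift [-0.052  0.011  0.013] turn [-0.03 -0.05  0.03] | 0.05 0.1
ring px [320.7682  91.9293] hook top/ tip [323.3957  74.4388]
```

View pics/w9.png

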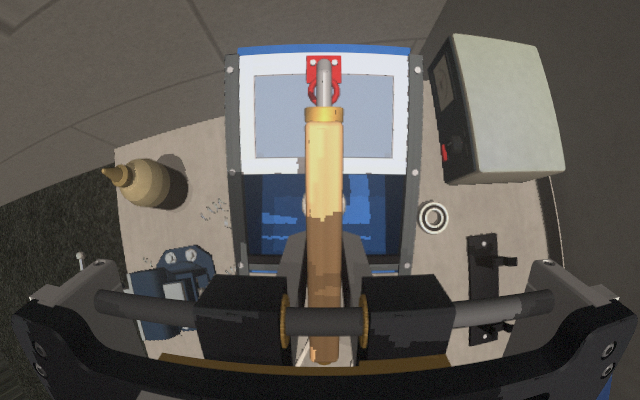

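The ring shows at about (324,91), behind the rod end at (324,62), and the booth rails run vertically, so the yaw is well aligned. I'll refine the ring's lateral position.

Run:
```python
from h import *
import pickle
w=pickle.load(open("w9.pkl","rb"));t,sc=pickle.load(open("ts9.pkl","rb"))
f=w[0]; h=cv2.cvtColor(f,cv2.COLOR_RGB2HSV); m=cv2.inRange(h,(0,130,90),(8,255,255))|cv2.inRange(h,(172,130,90),(180,255,255)); m[:45]=0;m[112:]=0;m[:,:290]=0;m[:,360:]=0
for r in range(52,108,3):
    xs=np.nonzero(m[r])[0]; print(r,xs.min() if len(xs) else None,xs.max() if len(xs) else None)
cv2.imwrite("pics/c7.png",cv2.resize(f[45:115,285:365,::-1],None,fx=8,fy=8,interpolation=cv2.INTER_CUBIC))
a=t[0][120:180,280:350,::-1];b=sc[0][100:160,305:375,::-1]
cv2.imwrite("pics/c8.png",cv2.resize(np.hstack([a,b]),None,fx=5.5,fy=5.5,interpolation=cv2.INTER_CUBIC))
```

```text
52 None None
55 None None
58 307 340
61 307 340
64 307 340
67 307 340
70 307 340
73 307 340
76 307 340
79 307 340
82 307 340
85 310 337
88 308 338
91 308 338
94 311 338
97 313 337
100 312 335
103 315 315
106 None None
```

View pics/c7.png

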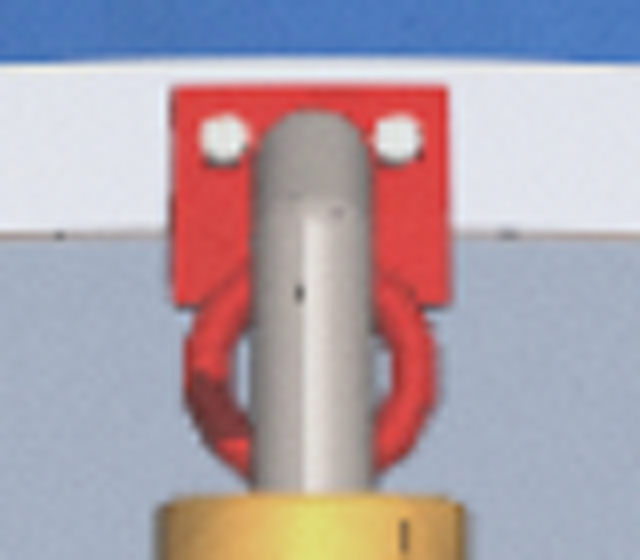

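View pics/c8.png

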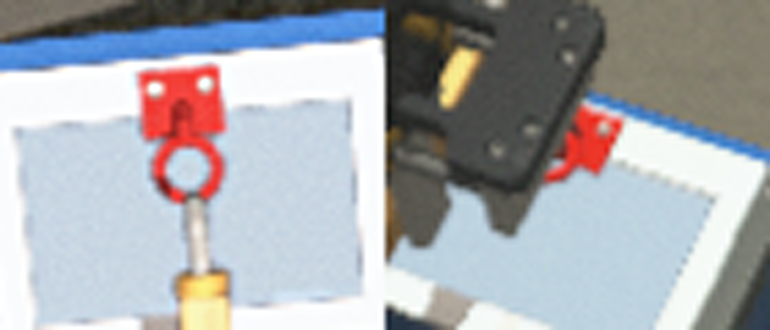

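Run:
```python
from h import *
import pickle
w=pickle.load(open("w9.pkl","rb"));t,sc=pickle.load(open("ts9.pkl","rb"))
p,Rm,s=now()
e=p+Rm@(H+np.array([0,-.004,-.030])); print("rod end pred top",proj(e,*t[1:]),"obs (315.0,155.4)"," wrist",proj(e,*w[1:],True),"obs 323.5,58.5")
print("ring top",proj(C0,*t[1:]),"obs (313.7,150.1)")
r=tri([ray((313.7,150.1),*t[1:]),ray((323.2,90.7),*w[1:],True)]);print(r)
d=pickle.load(open("d0.pkl","rb"))
print(tri([ray((313.7,150.1),*t[1:]),ray((323.2,90.7),*w[1:],True),ray((334,127.6),*d["scene"][1:])]))
```

```text
rod end pred top [316.1443 156.9549] obs (315.0,155.4)  wrist [323.329   58.5612] obs 323.5,58.5
ring top [313.7474 150.7884] obs (313.7,150.1)
(array([0.6331, 0.0425, 0.2199]), array([1.1385, 1.1385]))
(array([0.6323, 0.043 , 0.2213]), array([0.7938, 1.6374, 1.1509]))
```

```bash
sed -i 's/^C0=np.array(\[.631,.0436,.2216\])/C0=np.array([.6315,.0412,.2216])/' h.py
python3 - <<'E'
from h import *
for dn in (.03,-.008):
    P,Rt=ringpose(dn); rel(P,Rt)
E
```

```text
t 10.95 shift [-0.005  0.005  1.615] turn [-0.03 -0.05  0.03] | 1.61 0.1
t 10.95 shift [-0.006  0.005  2.375] turn [-0.03 -0.05  0.03] | 2.37 0.1
```

apply_moves --pt "0 0 0.5 0 0 0 255" --pt "0 0 1.0 0 0 0 255" --pt "0 0 1.5 0 0 0 255" --pt "0 0 1.6 0 0 0 255" --pt "0 0 1.6 0 0 0 255"

```text
time: 11.45
tool_pos: [0.5315, 0.0367, 0.1909]
tcp_rot: [-2.095, 1.959, -0.344]
force: [-0.1, -0.1, -1.1]
finger_gap: 0.199
```

apply_moves --pt "0 0 0 0 0 0 255" --pt "0 0 0 0 0 0 255"

```text
time: 11.65
tool_pos: [0.5327, 0.0369, 0.1943]
tcp_rot: [-2.093, 1.955, -0.35]
force: [0.2, -0.2, -2.6]
finger_gap: 0.199
```

Run:
```python
from h import *
import pickle
w=snap("wrist","w10.png"); pickle.dump(w,open("w10.pkl","wb")); t=snap("top","top10.png"); sc=snap("scene","scene10.png"); pickle.dump((t,sc),open("ts10.pkl","wb"))
p,Rm,s=now(); print(p,s["force"],s["ft_torque"])
for dn in (.03,-.008):
    P,Rt=ringpose(dn); rel(P,Rt)
print("ring px",proj(C0,*w[1:],True),"hook tip", proj(p+Rm@H,*w[1:],True), proj(p+Rm@(H+[0,0,.011]),*t[1:]),proj(C0,*t[1:]))
a=w[0][35:115,285:365,::-1]; a=cv2.resize(a,(400,400),interpolation=cv2.INTER_CUBIC)
b=t[0][120:180,285:345,::-1]; b=cv2.resize(b,(400,400),interpolation=cv2.INTER_CUBIC)
cv2.imwrite("pics/c10.png",np.hstack([a,b]))
```

```text
[0.5324 0.037  0.1935] [-0.3949  0.0089 -1.5546] [-0.0329  0.4203  0.0047]
t 11.8 shift [0.018 0.025 0.041] turn [-0.18 -0.02  0.13] | 0.05 0.2
t 11.8 shift [0.017 0.027 0.801] turn [-0.18 -0.02  0.13] | 0.8 0.2
ring px [324.9653  84.2346] hook tip [323.3304  76.0652] [314.4304 151.2083] [314.77   150.5513]
```

View pics/c10.png

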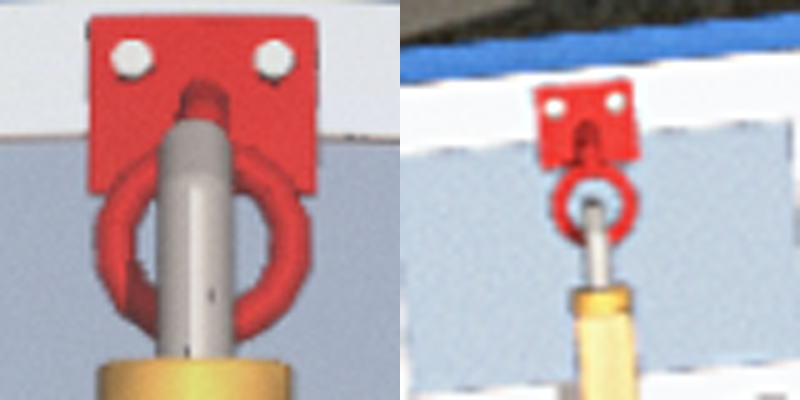

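View pics/scene10.png

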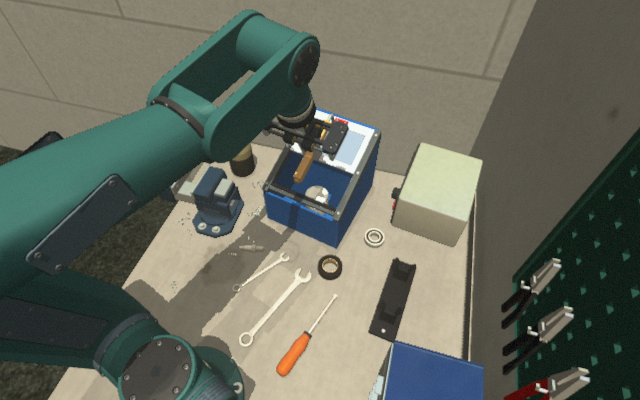

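The wrist crop has the rod about 1.3 mm left of the ring centre, and in the top view the prong is over the hole. I'll shift +x slightly and lower it in.

apply_moves --pt "0.02 0.01 0.15 0 0 0 255" --pt "0.02 0.01 0.3 0 0 0 255" --pt "0.02 0.01 0.5 0 0 0 255" --pt "0.02 0.01 0.7 0 0 0 255" --pt "0.02 0.01 0.78 0 0 0 255"

```text
time: 12.3
tool_pos: [0.5442, 0.037, 0.1527]
tcp_rot: [-2.096, 1.958, -0.343]
force: [-0.6, 0.2, -1.9]
finger_gap: 0.199
```

apply_moves --pt "0 0 0 0 0 0 255" --pt "0 0 0 0 0 0 255"

```text
time: 12.5
tool_pos: [0.545, 0.037, 0.1552]
tcp_rot: [-2.095, 1.956, -0.347]
force: [-0.5, 0.4, -1.5]
finger_gap: 0.201
```

Run:
```python
from h import *
import pickle
w=snap("wrist","w11.png"); pickle.dump(w,open("w11.pkl","wb")); t=snap("top","top11.png")
p,Rm,s=now(); print(p,s["force"],s["ft_torque"],s["finger_gap"])
for dn in (-.008,):
    P,Rt=ringpose(dn); rel(P,Rt)
print("ring px",proj(C0,*w[1:],True),"hook tip", proj(p+Rm@H,*w[1:],True), proj(p+Rm@(H+[0,0,.011]),*t[1:]),proj(C0,*t[1:]))
a=w[0][35:115,285:365,::-1]; a=cv2.resize(a,(400,400),interpolation=cv2.INTER_CUBIC)
b=t[0][120:180,285:345,::-1]; b=cv2.resize(b,(400,400),interpolation=cv2.INTER_CUBIC)
cv2.imwrite("pics/c11.png",np.hstack([a,b]))
```

```text
[0.5453 0.0369 0.1559] [-0.0476  0.481  -2.6539] [-0.0707  0.4346 -0.0294] 0.1998886380775803
t 12.6 shift [-0.002  0.009  0.007] turn [-0.11 -0.01  0.13] | 0.01 0.2
ring px [323.9971  72.8175] hook tip [323.777   74.0835] [314.5338 149.4538] [314.77   150.5513]
```

View pics/c11.png

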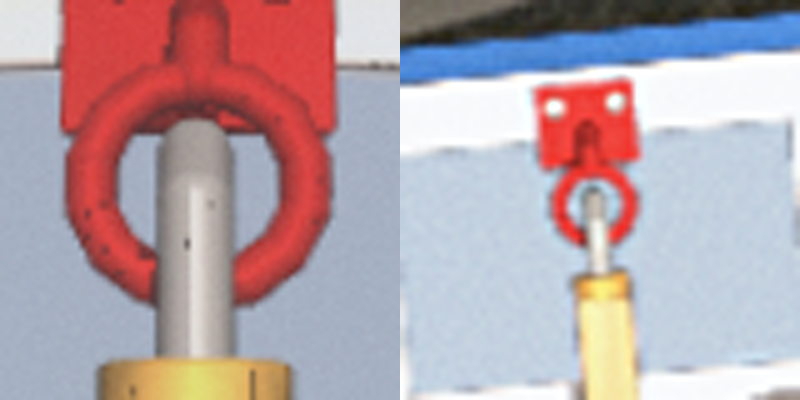

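The prong stands in the ring: rod end at crop (195,130), inside the ring hole, with no contact force. Now I'll pull down the slope, 5 mm per row.

apply_moves --pt "0 0.06 0 0 0 0 255" --pt "0 0.12 0 0 0 0 255" --pt "0 0.2 0 0 0 0 255" --pt "0 0.28 0 0 0 0 255" --pt "0 0.36 0 0 0 0 255"

```text
time: 13.1
tool_pos: [0.5287, 0.0358, 0.1498]
tcp_rot: [-2.093, 1.955, -0.349]
force: [4.6, 1.0, -1.3]
finger_gap: 0.198
```

```bash
cat >> h.py <<'E'
def chk(fn=None):
    p,Rm,s=now(); u,n=slope(); F=np.array(s["force"]); d=p+Rm@H-C0
    print("t",round(s["time"],2),"F u/n/v",(F@u).round(2),(F@n).round(2),(F@np.cross(n,u)).round(2),"hook rel ring0 mm u/n/v",(np.array([d@u,d@n,d@np.cross(n,u)])*1000).round(1),"tq",s["ft_torque"].round(2),"gap",round(s["finger_gap"],3))
E
python3 - <<'E'
from h import *
chk()
w=snap("wrist","w12.png"); cv2.imwrite("pics/c12.png",cv2.resize(w[0][35:235,225:425,::-1],(700,700)))
E
```

```text
t 13.1 F u/n/v 3.9 -2.79 0.72 hook rel ring0 mm u/n/v [-17.4  -7.4   0.1] tq [ 0.01 -0.32  0.04] gap 0.198
```

View pics/c12.png

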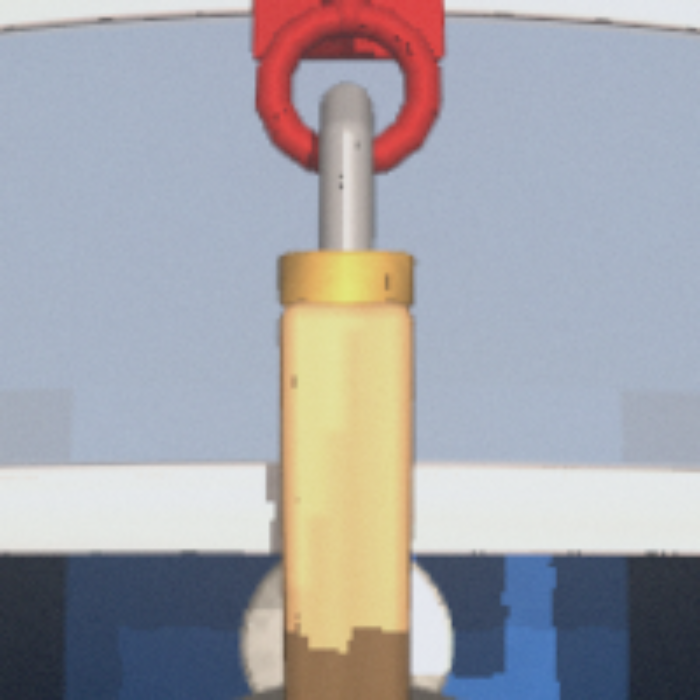

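The prong bears on the ring's lower side with a pull of about 4.5 N, and the shutter is following.

apply_moves --pt "0 0.1 0 0 0 0 255" --pt "0 0.2 0 0 0 0 255" --pt "0 0.3 0 0 0 0 255" --pt "0 0.4 0 0 0 0 255" --pt "0 0.5 0 0 0 0 255"

```text
time: 13.65
tool_pos: [0.5045, 0.0342, 0.1408]
tcp_rot: [-2.094, 1.956, -0.348]
force: [4.7, 1.5, -0.5]
finger_gap: 0.196
```

```bash
python3 -c "
from h import *
chk()"
```

```text
t 13.65 F u/n/v 4.31 -2.11 1.21 hook rel ring0 mm u/n/v [-43.2  -7.7   0.1] tq [ 0.05 -0.46  0.05] gap 0.196
```

apply_moves --pt "0 0.08 0 0 0 0 255" --pt "0 0.16 0 0 0 0 255" --pt "0 0.24 0 0 0 0 255" --pt "0 0.32 0 0 0 0 255" --pt "0 0.4 0 0 0 0 255"

```text
time: 14.15
tool_pos: [0.4857, 0.0329, 0.1338]
tcp_rot: [-2.094, 1.956, -0.347]
force: [4.0, 1.4, -0.5]
finger_gap: 0.196
```

Run:
```python
from h import *
chk()
w=snap("wrist","w13.png"); cv2.imwrite("pics/c13.png",cv2.resize(w[0][35:275,205:445,::-1],(700,700)))
u,n=slope(); p,Rm,s=now(); P,Rt=ringpose(0); rel(p,Rt)
```

```text
t 14.15 F u/n/v 3.64 -1.84 1.12 hook rel ring0 mm u/n/v [-63.3  -7.9   0. ] tq [ 0.06 -0.48  0.05] gap 0.196
t 14.2 shift [0. 0. 0.] turn [-0.01 -0.    0.13] | 0.0 0.1
```

View pics/c13.png

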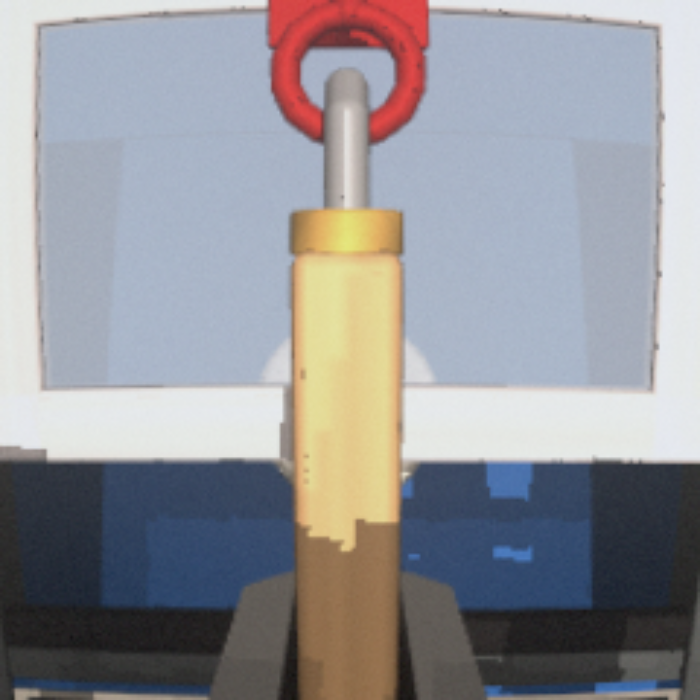

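The shutter's bottom edge is at crop row 460 and the black seal at about 610, so roughly 35 mm remain. I'll continue more slowly.

apply_moves --pt "0 0.06 0 0 0 0 255" --pt "0 0.12 0 0 0 0 255" --pt "0 0.18 0 0 0 0 255" --pt "0 0.24 0 0 0 0 255" --pt "0 0.3 0 0 0 0 255"

```text
time: 14.7
tool_pos: [0.4716, 0.0319, 0.1285]
tcp_rot: [-2.095, 1.956, -0.347]
force: [3.8, 0.1, -0.4]
finger_gap: 0.196
```

Run:
```python
from h import *
chk()
w=snap("wrist","w14.png"); cv2.imwrite("pics/c14.png",cv2.resize(w[0][35:275,205:445,::-1],(700,700)))
```

```text
t 14.7 F u/n/v 3.45 -1.71 -0.12 hook rel ring0 mm u/n/v [-78.4  -8.1   0. ] tq [ 0.04 -0.45  0.08] gap 0.196
```

View pics/c14.png

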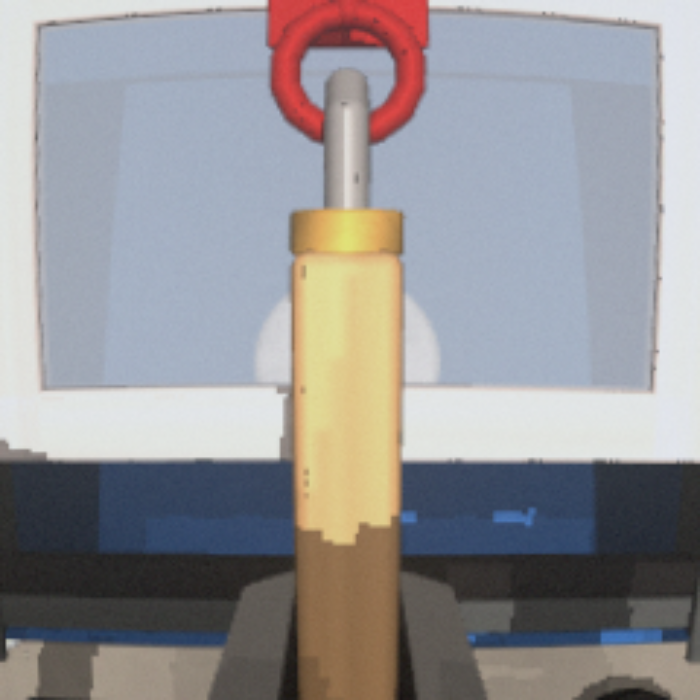

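apply_moves --pt "0 0.06 0 0 0 0 255" --pt "0 0.12 0 0 0 0 255" --pt "0 0.18 0 0 0 0 255" --pt "0 0.22 0 0 0 0 255" --pt "0 0.26 0 0 0 0 255"

```text
time: 15.25
tool_pos: [0.4594, 0.0311, 0.124]
tcp_rot: [-2.095, 1.956, -0.347]
force: [4.2, 0.5, -0.1]
finger_gap: 0.2
```

Run:
```python
from h import *
chk()
w=snap("wrist","w15.png"); cv2.imwrite("pics/c15.png",cv2.resize(w[0][155:275,205:445,::-1],(700,350)))
```

```text
t 15.25 F u/n/v 3.9 -1.52 0.25 hook rel ring0 mm u/n/v [-91.4  -8.2   0. ] tq [ 0.06 -0.39  0.08] gap 0.2
```

View pics/c15.png

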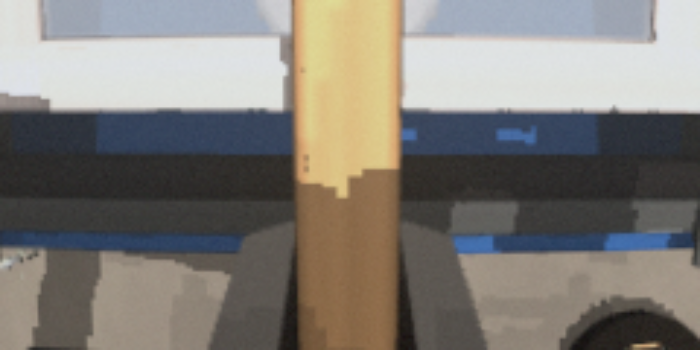

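About 12 mm remain (edge at row 110, seal at 155).

apply_moves --pt "0 0.04 0 0 0 0 255" --pt "0 0.08 0 0 0 0 255" --pt "0 0.11 0 0 0 0 255" --pt "0 0.14 0 0 0 0 255" --pt "0 0.16 0 0 0 0 255"

```text
time: 15.8
tool_pos: [0.452, 0.0306, 0.1213]
tcp_rot: [-2.095, 1.956, -0.347]
force: [3.6, 0.6, -1.0]
finger_gap: 0.197
```

Run:
```python
from h import *
chk()
w=snap("wrist","w16.png"); cv2.imwrite("pics/c16.png",cv2.resize(w[0][155:275,205:445,::-1],(700,350)))
```

```text
t 15.8 F u/n/v 3.07 -2.2 0.35 hook rel ring0 mm u/n/v [-99.3  -8.2  -0. ] tq [ 0.07 -0.42  0.08] gap 0.197
```

View pics/c16.png

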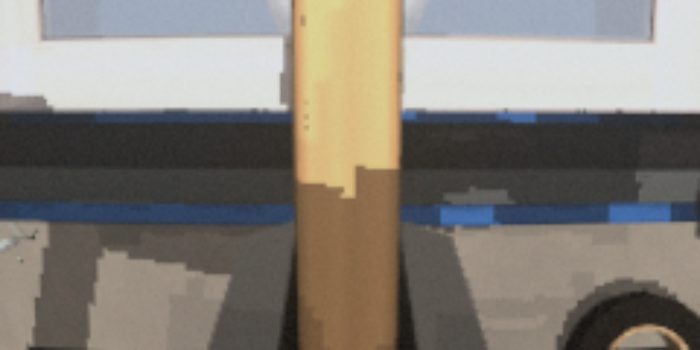

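About 3 mm remain. Now small steps.

apply_moves --pt "0 0.02 0 0 0 0 255" --pt "0 0.04 0 0 0 0 255" --pt "0 0.06 0 0 0 0 255" --pt "0 0.08 0 0 0 0 255"

```text
time: 16.25
tool_pos: [0.4483, 0.0303, 0.1199]
tcp_rot: [-2.095, 1.956, -0.347]
force: [3.9, 0.3, -0.0]
finger_gap: 0.196
```

```bash
python3 -c "
from h import *
chk()"
```

```text
t 16.25 F u/n/v 3.71 -1.38 0.0 hook rel ring0 mm u/n/v [-103.2   -8.2   -0. ] tq [ 0.11 -0.39  0.07] gap 0.196
```

apply_moves --pt "0 0.02 0 0 0 0 255" --pt "0 0.02 0 0 0 0 255"

```text
time: 16.45
tool_pos: [0.4476, 0.0303, 0.1198]
tcp_rot: [-2.094, 1.956, -0.347]
force: [5.1, 1.2, -1.1]
finger_gap: 0.195
```

```bash
python3 -c "
from h import *
chk()"
```

```text
t 16.45 F u/n/v 4.44 -2.83 0.84 hook rel ring0 mm u/n/v [-104.   -8.   -0.] tq [ 0.09 -0.55  0.05] gap 0.195
```

apply_moves --pt "0 0.02 0 0 0 0 255" --pt "0 0.03 0 0 0 0 255" --pt "0 0.03 0 0 0 0 255"

```text
time: 16.75
tool_pos: [0.4469, 0.0302, 0.1196]
tcp_rot: [-2.093, 1.955, -0.349]
force: [6.3, 1.2, -0.2]
finger_gap: 0.2
```

```bash
python3 -c "
from h import *
chk()"
```

```text
t 16.75 F u/n/v 5.93 -2.33 0.76 hook rel ring0 mm u/n/v [-104.7   -7.8   -0.1] tq [ 0.13 -0.81  0.12] gap 0.2
```

apply_moves --pt "0 0.02 0 0 0 0 255" --pt "0 0.02 0 0 0 0 255"

```text
time: 16.95
tool_pos: [0.4464, 0.0302, 0.1195]
tcp_rot: [-2.093, 1.955, -0.35]
force: [7.8, 1.1, -1.4]
finger_gap: 0.196
```

```bash
python3 -c "
from h import *
chk()"
```

```text
t 16.95 F u/n/v 6.88 -3.99 0.57 hook rel ring0 mm u/n/v [-105.3   -7.6   -0.1] tq [ 0.1  -0.92  0.03] gap 0.196
```

apply_moves --pt "0 0.02 0 0 0 0 255" --pt "0 0.04 0 0 0 0 255" --pt "0 0.04 0 0 0 0 255"

```text
time: 17.25
tool_pos: [0.4454, 0.0301, 0.1192]
tcp_rot: [-2.091, 1.954, -0.351]
force: [11.5, 0.8, -3.1]
finger_gap: 0.198
```

```bash
python3 -c "
from h import *
chk()"
```

```text
t 17.25 F u/n/v 9.77 -6.89 -0.0 hook rel ring0 mm u/n/v [-106.4   -7.3   -0.1] tq [ 0.15 -1.19  0.12] gap 0.198
```

apply_moves --pt "0 0.02 0 0 0 0 255" --pt "0 0.04 0 0 0 0 255" --pt "0 0.04 0 0 0 0 255"

```text
time: 17.55
tool_pos: [0.4444, 0.03, 0.119]
tcp_rot: [-2.09, 1.952, -0.353]
force: [14.0, 2.4, -3.0]
finger_gap: 0.198
```

Run:
```python
from h import *
chk()
w=snap("wrist","w17.png"); cv2.imwrite("pics/c17.png",cv2.resize(w[0][35:275,205:445,::-1],(700,700)))
```

```text
t 17.55 F u/n/v 12.31 -7.63 1.45 hook rel ring0 mm u/n/v [-107.5   -6.9   -0.1] tq [ 0.27 -1.57  0.14] gap 0.198
```

View pics/c17.png

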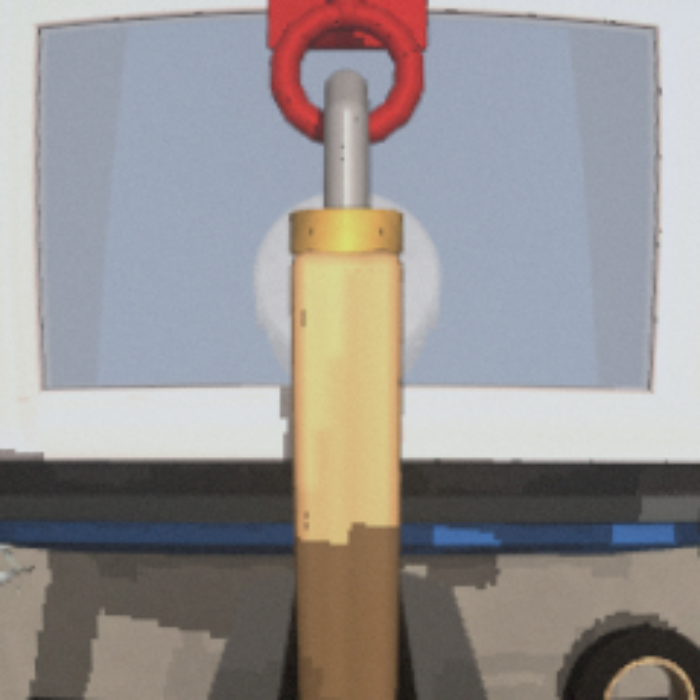

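The pull is about 13 N and the shutter sits on the seal. One more small step, then hold.

apply_moves --pt "0 0.02 0 0 0 0 255" --pt "0 0.03 0 0 0 0 255" --pt "0 0.03 0 0 0 0 255" --pt "0 0.03 0 0 0 0 255" --pt "0 0.03 0 0 0 0 255"

```text
time: 18.1
tool_pos: [0.4437, 0.0299, 0.1188]
tcp_rot: [-2.089, 1.952, -0.355]
force: [17.2, 2.9, -4.3]
finger_gap: 0.196
```

```bash
python3 -c "
from h import *
chk()"
```

```text
t 18.1 F u/n/v 14.86 -10.03 1.73 hook rel ring0 mm u/n/v [-108.2   -6.7   -0.1] tq [ 0.22 -1.88  0.1 ] gap 0.196
```

The pull reached about 15.5 N (roughly 17.5 N total contact) and was held. Now I'll unload by backing the command 10 mm up the slope, so the prong stands mid-hole.

apply_moves --pt "0 -0.04 0 0 0 0 255" --pt "0 -0.08 0 0 0 0 255" --pt "0 -0.12 0 0 0 0 255" --pt "0 -0.16 0 0 0 0 255" --pt "0 -0.18 0 0 0 0 255"

```text
time: 18.6
tool_pos: [0.4467, 0.0302, 0.1184]
tcp_rot: [-2.097, 1.959, -0.342]
force: [-0.2, -0.6, -3.1]
finger_gap: 0.201
```

Run:
```python
from h import *
chk()
w=snap("wrist","w18.png"); cv2.imwrite("pics/c18.png",cv2.resize(w[0][35:275,205:445,::-1],(700,700)))
chk()
```

```text
t 18.6 F u/n/v -1.3 -2.79 -0.63 hook rel ring0 mm u/n/v [-105.1   -9.6   -0. ] tq [-0.02  0.42  0.01] gap 0.201
t 18.65 F u/n/v -0.5 -1.54 0.43 hook rel ring0 mm u/n/v [-104.9   -9.5   -0. ] tq [-0.04  0.37 -0.03] gap 0.193
```

View pics/c18.png

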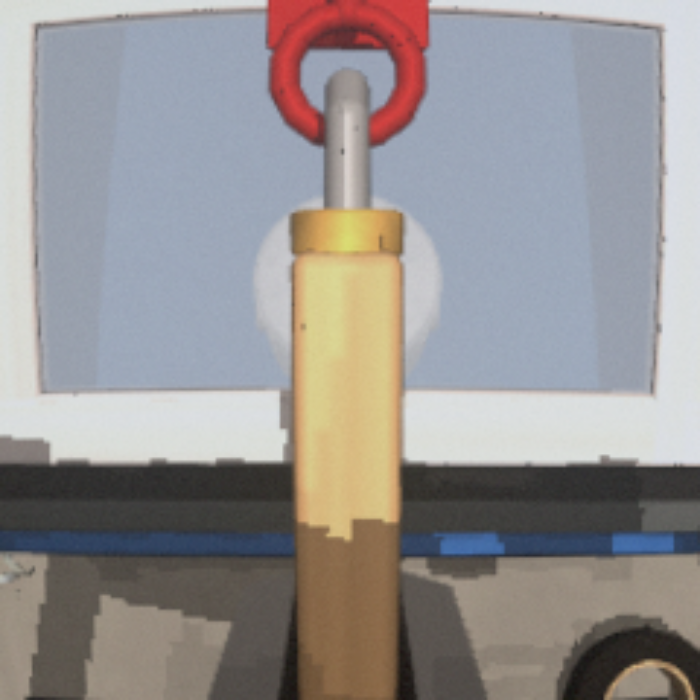

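apply_moves --pt "0 -0.04 0 0 0 0 255" --pt "0 -0.08 0 0 0 0 255" --pt "0 -0.08 0 0 0 0 255" --pt "0 -0.08 0 0 0 0 255"

```text
time: 19.05
tool_pos: [0.452, 0.0306, 0.1212]
tcp_rot: [-2.095, 1.957, -0.346]
force: [0.3, -0.3, -1.5]
finger_gap: 0.2
```

Run:
```python
from h import *
chk()
w=snap("wrist","w19.png"); cv2.imwrite("pics/c19.png",cv2.resize(w[0][35:275,205:445,::-1],(700,700)))
chk()
p,Rm,s=now(); rel(p,ringpose(0)[1])
```

```text
t 19.05 F u/n/v -0.23 -1.5 -0.3 hook rel ring0 mm u/n/v [-99.3  -8.3  -0.1] tq [-0.06  0.44  0.03] gap 0.2
t 19.1 F u/n/v -0.74 -1.15 0.44 hook rel ring0 mm u/n/v [-99.3  -8.3  -0. ] tq [-0.05  0.46  0.04] gap 0.198
t 19.1 shift [0. 0. 0.] turn [-0.02 -0.    0.13] | 0.0 0.1
```

View pics/c19.png

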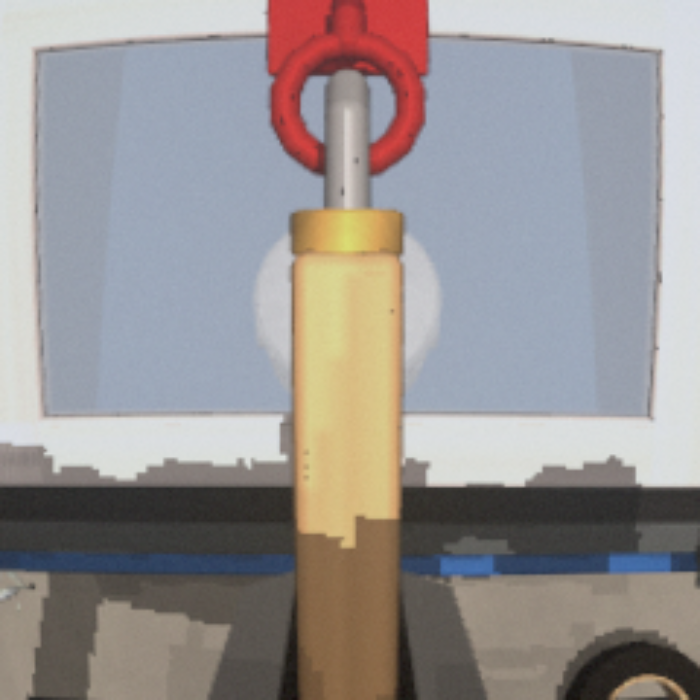

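The prong is centred in the ring, with the same offset as at insertion, and there is no force. The shutter edge sits on the seal. Lift out square to the slope.

apply_moves --pt "0 0 -0.1 0 0 0 255" --pt "0 0 -0.25 0 0 0 255" --pt "0 0 -0.45 0 0 0 255" --pt "0 0 -0.65 0 0 0 255" --pt "0 0 -0.85 0 0 0 255"

```text
time: 19.6
tool_pos: [0.4376, 0.0295, 0.1628]
tcp_rot: [-2.094, 1.956, -0.348]
force: [1.0, 0.4, -2.2]
finger_gap: 0.198
```

```bash
python3 -c "
from h import *
chk()"
```

```text
t 19.6 F u/n/v 0.18 -2.43 0.37 hook rel ring0 mm u/n/v [-98.7  35.9  -0.1] tq [-0.02  0.41 -0.03] gap 0.198
```

apply_moves --pt "0 0 -0.4 0 0 0 255" --pt "0 0 -0.9 0 0 0 255" --pt "0 0 -1.4 0 0 0 255" --pt "0 0 -1.8 0 0 0 255" --pt "0 0 -2.0 0 0 0 255"

```text
time: 20.1
tool_pos: [0.4037, 0.0272, 0.2587]
tcp_rot: [-2.092, 1.954, -0.352]
force: [-0.6, -0.7, -2.0]
finger_gap: 0.198
```

Run:
```python
from h import *
import pickle
chk()
w=snap("wrist","w20.png")
ctrl.camera("top")
p,Rm,s=now();print(p)
rel(G0[0]+[0,0,.24],G0[1])
```

```text
t 20.1 F u/n/v -1.25 -1.64 -0.64 hook rel ring0 mm u/n/v [-98.  138.   -0.1] tq [-0.03  0.41 -0.06] gap 0.198
[0.4039 0.0272 0.2577]
t 20.2 shift [5.644 0.318 0.066] turn [-20.23  -0.78  -4.06] | 5.65 20.7
```

View pics/w20.png

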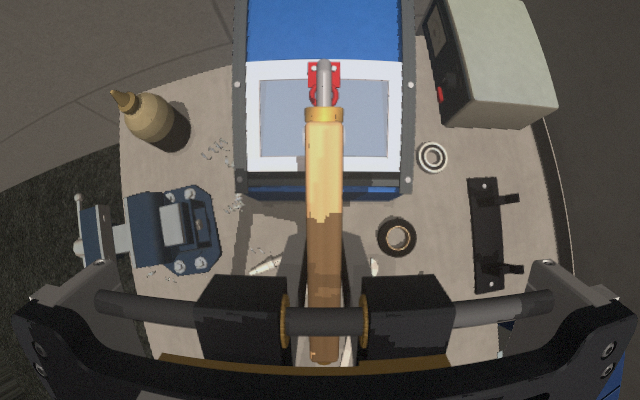

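The hook is free and the shutter is down. Its lower edge lies on the black seal near (325,170), and the bystanders look unmoved. Back to above the cradle.

apply_moves --pt "0.6 0 0 -2 -0.1 -0.4 255" --pt "1.3 0.05 0 -4.5 -0.2 -0.9 255" --pt "2.0 0.1 0 -7 -0.3 -1.4 255" --pt "2.7 0.15 0 -9.5 -0.4 -1.9 255" --pt "3.4 0.2 0 -12 -0.5 -2.4 255"

```text
time: 20.7
tool_pos: [0.4051, -0.1443, 0.2504]
tcp_rot: [-2.263, 2.025, -0.14]
force: [0.0, -1.0, -1.8]
finger_gap: 0.197
```

```bash
python3 -c "
from h import *
print(now()[0]);rel(G0[0]+[0,0,.2],G0[1])"
```

```text
[ 0.4051 -0.1443  0.2504]
t 20.7 shift [2.214 0.273 0.791] turn [-7.82 -0.13 -1.66] | 2.37 8.0
```

apply_moves --pt "0.6 0.07 0.1 -2 0 -0.4 255" --pt "1.2 0.14 0.3 -4 0 -0.8 255" --pt "1.8 0.2 0.5 -6 -0.1 -1.2 255" --pt "2.2 0.27 0.7 -7.8 -0.1 -1.6 255" --pt "2.2 0.27 0.78 -7.8 -0.1 -1.6 255"

```text
time: 21.2
tool_pos: [0.4094, -0.2545, 0.2077]
tcp_rot: [-2.367, 2.065, 0.002]
force: [-0.3, 1.4, -2.0]
finger_gap: 0.196
```

apply_moves --pt "0 0 0 0 0 0 255" --pt "0 0 0 0 0 0 255" --pt "0 0 0 0 0 0 255"

```text
time: 21.5
tool_pos: [0.41, -0.2525, 0.2126]
tcp_rot: [-2.37, 2.06, -0.011]
force: [-0.1, -0.5, -2.4]
finger_gap: 0.196
```

Run:
```python
from h import *
import pickle
w=snap("wrist","w21.png"); pickle.dump(w,open("w21.pkl","wb"))
print(now()[0]);rel(G0[0]+[0,0,.07],G0[1])
f=w[0][50:130,290:360,::-1]; cv2.imwrite("pics/c21.png",cv2.resize(f,None,fx=6,fy=6,interpolation=cv2.INTER_CUBIC))
```

```text
[ 0.4101 -0.2526  0.2127]
t 21.55 shift [0.04  0.038 2.664] turn [-0.29 -0.19  0.  ] | 2.67 0.3
```

View pics/c21.png

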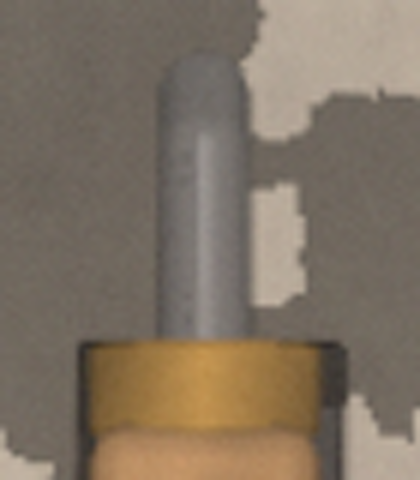

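View pics/w21.png

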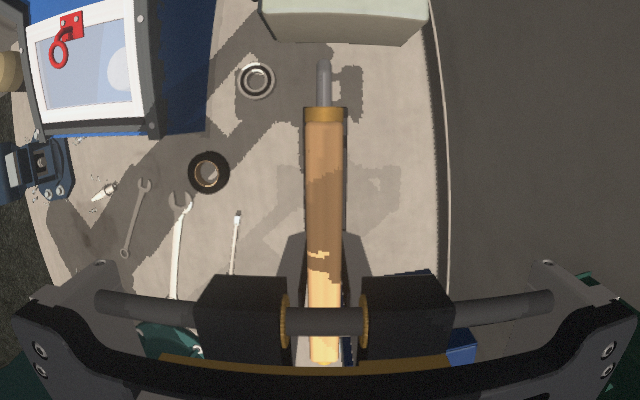

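The pole has not slipped in the grip (rod end at row 58, as before the lift). I'll descend to 70 mm above the seat and settle.

apply_moves --pt "0.02 0.02 0.6 -0.15 -0.1 0 255" --pt "0.04 0.04 1.2 -0.29 -0.2 0 255" --pt "0.04 0.04 1.8 -0.29 -0.2 0 255" --pt "0.04 0.04 2.4 -0.29 -0.2 0 255" --pt "0.04 0.04 2.66 -0.29 -0.2 0 255"

```text
time: 22.05
tool_pos: [0.4074, -0.2541, 0.0763]
tcp_rot: [2.37, -2.061, -0.008]
force: [-0.1, -0.4, -2.6]
finger_gap: 0.196
```

apply_moves --pt "0 0 0 0 0 0 255" --pt "0 0 0 0 0 0 255" --pt "0 0 0 0 0 0 255" --pt "0 0 0 0 0 0 255"

```text
time: 22.45
tool_pos: [0.4099, -0.2566, 0.0807]
tcp_rot: [-2.37, 2.062, -0.004]
force: [0.0, 0.6, -1.2]
finger_gap: 0.198
```

Run:
```python
from h import *
w=snap("wrist","w22.png")
print(now()[0]);rel(G0[0]+[0,0,.0],G0[1])
```

```text
[ 0.4096 -0.2564  0.0803]
t 22.5 shift [-0.025  0.005  1.415] turn [-0.02 -0.04 -0.05] | 1.42 0.1
```

View pics/w22.png

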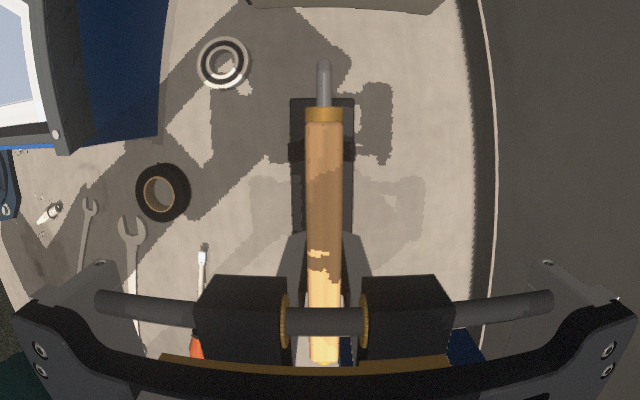

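The pole lies centred over the cradle (foot columns 290–355, handle 305–343). I'll lower it gently with the small x correction.

apply_moves --pt "-0.02 0 0.25 0 0 0 255" --pt "-0.02 0 0.5 0 0 0 255" --pt "-0.02 0 0.75 0 0 0 255" --pt "-0.02 0 0.95 0 0 0 255" --pt "-0.02 0 1.05 0 0 0 255"

```text
time: 23.0
tool_pos: [0.4075, -0.2539, 0.024]
tcp_rot: [2.37, -2.062, -0.007]
force: [-0.4, 0.5, -1.4]
finger_gap: 0.2
```

Run:
```python
from h import *
s=now()[2];print(now()[0],s["force"],s["ft_torque"]);rel(G0[0],G0[1])
```

```text
[ 0.4075 -0.2539  0.024 ] [-0.3982  0.4968 -1.4334] [-0.0413  0.1637 -0.0008]
t 23.0 shift [ 0.034 -0.033  0.289] turn [ 0.23  0.23 -0.05] | 0.29 0.3
```

apply_moves --pt "0 0 0 0 0 0 255" --pt "0 0 0 0 0 0 255" --pt "0 0 0 0 0 0 255" --pt "0 0 0 0 0 0 255"

```text
time: 23.4
tool_pos: [0.4091, -0.2551, 0.0269]
tcp_rot: [2.37, -2.062, 0.001]
force: [-0.1, -0.4, -1.9]
finger_gap: 0.199
```

Run:
```python
from h import *
s=now()[2];print(now()[0],s["force"],s["ft_torque"]);rel(G0[0],G0[1])
```

```text
[ 0.4091 -0.2551  0.0269] [-0.0695 -0.3661 -1.8782] [-0.0276  0.2362  0.0318]
t 23.4 shift [ 0.005 -0.004  0.348] turn [ 0.04  0.02 -0.05] | 0.35 0.1
```

apply_moves --pt "0 0 0.1 0 0 0 255" --pt "0 0 0.2 0 0 0 255" --pt "0 0 0.28 0 0 0 255" --pt "0 0 0.33 0 0 0 255" --pt "0 0 0.33 0 0 0 255"

```text
time: 23.9
tool_pos: [0.4085, -0.2547, 0.0096]
tcp_rot: [2.37, -2.062, -0.002]
force: [0.0, 0.0, -1.6]
finger_gap: 0.196
```

apply_moves --pt "0 0 0 0 0 0 255" --pt "0 0 0 0 0 0 255" --pt "0 0 0 0 0 0 255"

```text
time: 24.2
tool_pos: [0.4086, -0.2547, 0.0096]
tcp_rot: [2.37, -2.062, -0.002]
force: [-0.3, 0.1, -2.3]
finger_gap: 0.197
```

Run:
```python
from h import *
s=now()[2];print(now()[0],s["force"],s["ft_torque"]);rel(G0[0],G0[1])
```

```text
[ 0.4086 -0.2547  0.0096] [-0.2505  0.0698 -2.287 ] [-0.0364  0.1345  0.0323]
t 24.2 shift [ 0.014 -0.012  0.002] turn [ 0.09  0.09 -0.05] | 0.02 0.1
```

apply_moves --pt "0 0 0.02 0 0 0 255" --pt "0 0 0.02 0 0 0 255" --grip_force 10

```text
time: 24.4
tool_pos: [0.4087, -0.2548, 0.0095]
tcp_rot: [2.37, -2.062, -0.001]
force: [-1.8, 1.3, 4.1]
finger_gap: 0.198
```

apply_moves --pt "0 0 0 0 0 0 200" --pt "0 0 0 0 0 0 180" --pt "0 0 0 0 0 0 100" --pt "0 0 0 0 0 0 0" --pt "0 0 0 0 0 0 0"

```text
time: 24.9
tool_pos: [0.4086, -0.2547, 0.0086]
tcp_rot: [2.37, -2.062, -0.002]
force: [-0.1, -0.3, -0.1]
finger_gap: 0.51
```

apply_moves --pt "0 0 0 0 0 0 0" --pt "0 0 0 0 0 0 0" --pt "0 0 0 0 0 0 0" --pt "0 0 0 0 0 0 0" --pt "0 0 0 0 0 0 0"

```text
time: 25.4
tool_pos: [0.4086, -0.2547, 0.0087]
tcp_rot: [2.37, -2.062, -0.002]
force: [-0.8, 1.0, 0.1]
finger_gap: 0.939
```

Run:
```python
from h import *
w=snap("wrist","w23.png")
s=now()[2];print(now()[0],s["force"],s["ft_torque"],s["finger_gap"])
```

```text
[ 0.4086 -0.2547  0.0087] [-0.1281  0.1119 -0.2979] [ 0.0025  0.1167 -0.0157] 0.9794925468286054
```

View pics/w23.png

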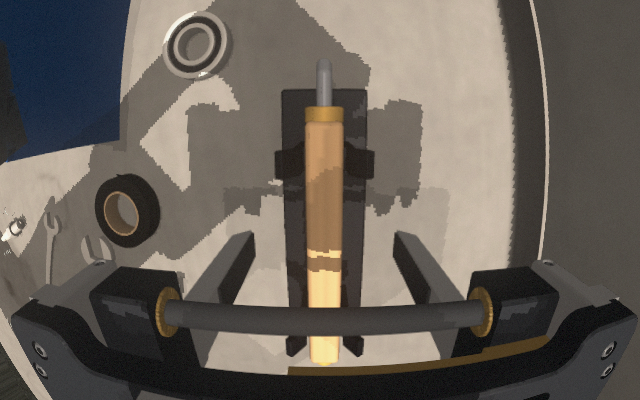

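The pole is resting in the forks as at the start and the fingers are clear on both sides. Retract upwards.

apply_moves --pt "0 0 -0.4 0 0 0 0" --pt "0 0 -1.0 0 0 0 0" --pt "0 0 -1.8 0 0 0 0" --pt "0 0 -2.6 0 0 0 0" --pt "0 0 -3.4 0 0 0 0"

```text
time: 25.95
tool_pos: [0.4085, -0.2546, 0.1802]
tcp_rot: [2.37, -2.062, -0.002]
force: [1.0, -0.6, -0.4]
finger_gap: 0.997
```

apply_moves --pt "0 0 -0.8 0 0 0 0" --pt "0 0 -1.6 0 0 0 0" --pt "0 0 -2.0 0 0 0 0" --pt "0 0 -2.0 0 0 0 0" --pt "0 0 -2.0 0 0 0 0"

```text
time: 26.45
tool_pos: [0.4088, -0.2548, 0.278]
tcp_rot: [2.37, -2.062, -0.002]
force: [0.7, -0.9, -0.3]
finger_gap: 1.0
```

Run:
```python
from h import *
w=snap("wrist","w24.png"); t=snap("top","top24.png"); sc=snap("scene","scene24.png")
s=now()[2];print(now()[0],s["force"])
e,c=ends(yel(w[0],290,80,360,260)); print(e,c,[onz(ray(q,*w[1:],True),.069) for q in e],"start (.4916,-.2454),(.3278,-.2683)")
a=cv2.resize(t[0][115:245,265:365,::-1],(400,520)); b=cv2.resize(sc[0][100:230,260:360,::-1],(400,520)); cv2.imwrite("pics/c24.png",np.hstack([a,b]))
```

```text
[ 0.4081 -0.2543  0.2762] [-0.2589 -0.2686 -0.2686]
[array([324. , 114.5], dtype=float32), array([324. , 230.5], dtype=float32)] (115.0, 14.0) [array([ 0.492 , -0.2448,  0.069 ]), array([ 0.3278, -0.2678,  0.069 ])] start (.4916,-.2454),(.3278,-.2683)
```

View pics/c24.png

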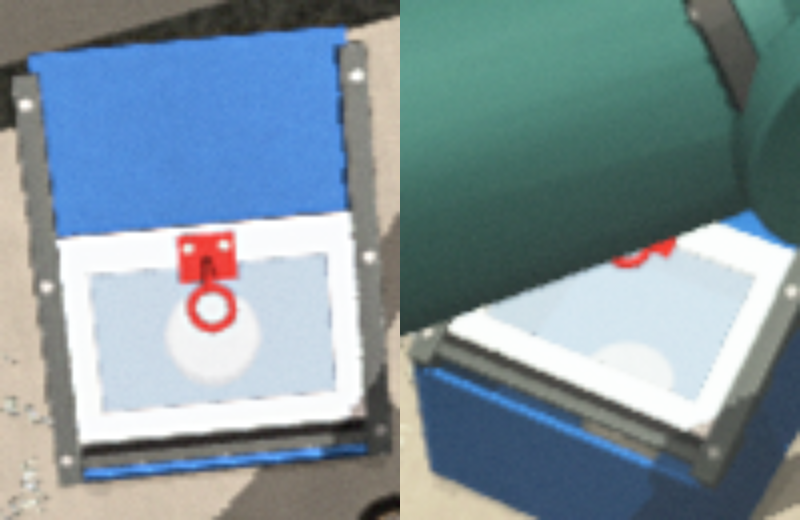

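View pics/w24.png

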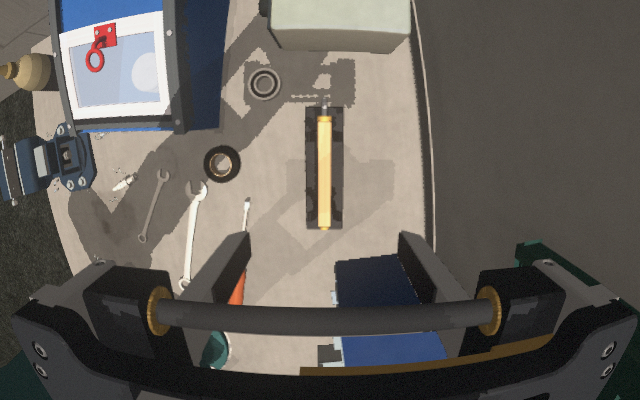

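The shutter's lower edge lies on the black seal, and the pole ends are within 1 mm of where they started. The gripper is clear, so I'll hand in.

```bash
python3 -c "
from cell import ctrl
print(ctrl.close_job())"
```

```text
the job is handed in; nothing more can be done
None
```

I took the pole from its cradle, hooked the ring and drew the shutter down onto the seal. Then I unhooked, laid the pole back and handed the job in at about 26.6 s; it reported no verdict.

**Pull:** it rose from about 4 N while the shutter slid to about 15.5 N along the slope. Including friction on the prong, the contact was about 17.5 N. It was held for about 0.3 s.

**Last checks:**
- **Pole:** its ends lie within 1 mm of their starting positions in the cradle.
- **Shutter:** its lower edge lies on the black seal in the wrist and top views. I judged this by eye and did not measure how far the seal stays squeezed after release.
- **Bystanders:** the bottle, bearing and tape roll look unmoved, also by eye.
- **Gripper:** it is open and clear, with no force on it.

**What disagreed:**
- **Fingertips:** the real fingertips sit about 36 mm short of the reported TCP, as both the wrist and scene cameras showed. The first grasp therefore closed in the air above the handle without touching it. I went 36 mm lower and used that offset from then on.
- **Ring position:** the fixed cameras and the wrist camera differed by 2–3 mm sideways. I used the wrist view, and the prong went in without contact.

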